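# Make up two hardware kits in foam trays

### The job

Make up the two hardware kits from the parts on the table, each part flat and lengthwise in the cut-out made for it. Blue tray: the truss plate with the bracket laid on the middle of it, and the short linkage (two pivots). Yellow tray: the long linkage (three pivots) and the hex key; leave the pliers, the tape roll and the screwdriver where they lie.

Things in the scene. Friction and masses are not known exactly. Their poses are not given: they have to be found in the camera images.
- blue_tray: Fixed tray 150 x 200 x 20 mm, blue shell, black foam with cut-outs to blue floor. Origin: centre of underside; y along the 200. Heights: floor 10, foam top 18. Truss plate: T-shaped, centre (0, 42), x -58 to 58 by y -3 to 75, stem part x -30 to 30 on to y 87; plate's y along tray's x, plate's x along tray's -y. Short linkage: x -22 to 22, y -84 to -20 (middle 44 mm: x -44 to 44 for fingers), its y along tray's y, either way round.
- yellow_tray: Fixed tray 150 x 200 x 20 mm, yellow shell, black foam with cut-outs to yellow floor. Origin: centre of underside; y along the 200. Heights: floor 10, foam top 18. Hex key: L-shaped, centre (0, 46), long leg x -47 to 47, y 45 to 69, short leg at the -x end down to y 23; key's y along tray's x, key's x along tray's -y. Long linkage: x -43 to 43, y -68 to -24, its y along tray's x. Finger notch x -22 to 22, y -90 to 90.
- truss_plate: Flat T-shaped plated truss plate with black core, 73 x 100 x 8 mm, lying flat. Origin: centre of underside; the 100 mm along y. Arms from x = 5 to 36, out to y = -50 and 50; stem 40 wide (y) from x = -37 to -15, 36 wide to x = -4: grip it there across y. The bracket lies on its flat top, z = 8.
- bracket: White metal bracket like two open channels side by side, 51 x 34 x 13 mm, lying flat. Origin: underside near the middle; its solid part spans x -25 to 17, y -17 to 17, z 0 to 13 mm. Grip across y. On the plate it may lie any way round.
- short_linkage: Short linkage: white metal with two upright pivots, 28 x 48 mm. Origin: centre of underside; the 48 mm along y. Grip its base, only 6 mm thick, across x: 28 wide for y = -24 to 2, 22 wide for y = 2 to 24. Pivots reach z = 15.
- long_linkage: Long linkage: white metal with three upright pivots, 28 x 71 mm. Origin: centre of underside; the 71 mm along y. Grip its base, only 6 mm thick, across x: 28 wide for y = -13 to 13, 22 wide beyond. Pivots reach z = 15.
- hex_key: Black L-shaped hex key, 30 x 79 x 8 mm, lying flat. Origin: centre of its outline, at the underside; the 79 mm along y. Long leg 8 wide, centred on x = -11, y -36 to 39: grip it across x. Short leg centred on y = -35, x -12 to 15.
- pliers: Bystander: blue-handled pliers, 44 x 135 x 14 mm, lying at the right; origin at its centre, length along y. Leave it where it lies.
- tape: Bystander: roll of beige tape, 98 mm across, 25 mm high; origin at the centre of its underside. Leave it where it lies.
- screwdriver: Bystander: red-handled screwdriver, 161 mm long, handle 24 mm thick; origin at its middle, length along y. Leave it where it lies.

How it is judged:
By the outcome, as a careful person would: the job done as asked, in the order asked, and still so for the second after the job is handed in, with the robot touching nothing.
It also fails if it takes over 131 s, if anything falls off the work surface, if the arm or the gripper's body presses on something with over 40 N, if the wrist force passes 120 N, or if a joint passes its speed limit or range.

### The arm

A 6-joint arm with a two-finger parallel gripper is mounted at the origin on a cart in front of the work surface, level with it; the furniture and walls round the work are solid. World frame = base frame: x ahead of the robot, y to its left, z up, the work surface at z = 0. Lengths are in m, angles in rad, forces in N, time in s.
With the tool pointing down it reaches from about 0.275 to 1 m from the base axis. Payload 8.4 kg.
Tool frame: the origin (TCP) lies midway between the tips of the shut fingers; the grasp point (between the pads) lies 19 mm behind it (env.grip_point_offset is the distance from the TCP to the grasp point, in m); z points along the fingers, y is the line along which they close (so a half turn about z gives the same grasp; the last joint's range is limited). The gripper opens to 85 mm and grips with 20 to 120 N. Pads are 22 mm wide; open, the fingers measure 114 mm over their backs; the gripper's body (76 mm by 85 mm) begins 54 mm behind the grasp point. The pads swing forward as they close: fully open they stand 13 mm farther back than shut.
Start: joints at [-1.221, 0.353, 1.633, -0, 1.155, -0.002], TCP at [0.215, -0.587, 0.231] pointing down, gripper open.
Joint ranges: [-2.63, 2.63], [-0.92, 2.1], [0.06, 2.66], [-1.3, 4.44], [0, 2.69], [-3.02, 3.02]. Speed limits (rad/s): [2.22, 2.22, 2.79, 3.14, 3.14, 3.14].

### API

Orientations are given as a rotation vector (axis times angle).
In Python, from cell import env, eyes, masks_of gives the robot as it stands.
- The arm moves only by the shell command python3 -m creep 'ROWS' [FORCE]. ROWS is JSON, a list of rows, each a list of 7 numbers: the shift along the world's x, y, z in m, then the turn, a rotation vector about the world's x, y, z in rad, then the closure, from -1 (fully open) to 1 (shut). A call has 1 to 10 rows; each row shifts and turns the commanded pose from where the row before left it; what a row does not reach is not made up. A row lasts 1/12 s, in which the tool goes at most 41.7 mm and 7.16 degrees, less where a joint would pass 70% of its speed; a pose out of reach is approached as far as the arm can. A call with a gripper value outside its range is refused whole. The fingers move at their own pace and stop on an object; FORCE is the grip in N (left out, the last holds). Time passes only in rows, so rows that do not move let the fingers close. It gives the time, the measured TCP pose, the force, the opening and the grip force at its end, in the units of the state.
- env.state(): the state, without advancing time (a new reading comes with each control period).
- eyes.read_camera(name): name is "side" or "top" or "wrist"; returns a dict with "frame" (384x512x3 uint8, red, green, blue), "vertical_fov" (degrees; the focal length in pixels is half the picture's height over the tangent of half this angle, whatever the lens; pixels are square), "cx", "cy" (the principal point, pixels), "rvec" (rotation vector, rad) and "tvec" (3), from world to camera coordinates, as OpenCV has them. Camera axes: x right, y down, z forward; pixel columns grow to the right and rows downward; lengths in m; the calibration is good to about 2 mm. A picture is of the moment at which its call begins. There is no depth.
- env.hand_in(): hands the job in; it is judged then, once.
Trained networks look in a picture, given as the dict that the camera call returned (one of the last four; its "shot" number tells which), for a name from the list of things; names that differ only in an ending like _2 or _b are one class to them, and where a whole thing is asked for, a point or a joint stands for the part that bears it (a point fixed in the world has none). Each returns a list of dicts, best first, with "score" (0 to 1); they miss things now and then, are a little off and sometimes report something else, mostly with a low value. They report only what shows in the picture. A call takes as long as a camera call.
- masks_of(name, picture): "mask" (384x512 bool, what is visible of it) and "extent" ([left, top, width, height] in pixels, round what is visible of it).
The state is a dict: "clock": time; "joints": joint angles; "joint_velocities": joint speeds; "effort": joint torques, N m; "position": TCP position; "orientation": TCP orientation; "wrist_force": force on the tool from outside, world axes, zero at the start; "torque": the same for the moment, N m; "grip_width": finger opening in m; "grasp_force": force on a finger pad.
Only numpy, scipy, OpenCV 4.12 (cv2) and the standard library are available. Lean on these libraries where they do the work, as an engineer would, in place of code of your own. Each camera call takes 0.05 s, during which the arm holds its last target. There are 200 camera calls.

## Working session

There is one attempt and no reset: what is moved stays moved. The work goes in short steps, Python scripts to look and compute and a shell command to move; the robot and the scene stay as the last step left them, time stands still between calls to the robot, and variables do not carry over. Pictures are saved under pics/ and viewed, at most 14 in all, crops included, and the job is handed in when it is done.

```bash
ls; mkdir -p pics; cat > h.py <<'E'
import numpy as np, cv2
from cell import env, eyes, masks_of
def cam(p):
    R=cv2.Rodrigues(np.array(p["rvec"],float))[0]; t=np.array(p["tvec"],float).ravel()
    h=p["frame"].shape[0]; f=h/2/np.tan(np.radians(p["vertical_fov"])/2)
    return R,t,f,p["cx"],p["cy"]
def world(p,uv,z):
    R,t,f,cx,cy=cam(p); uv=np.atleast_2d(np.array(uv,float))
    d=np.c_[(uv[:,0]-cx)/f,(uv[:,1]-cy)/f,np.ones(len(uv))]@R
    c=-R.T@t
    return c+d*((z-c[2])/d[:,2])[:,None]
def pix(p,X):
    R,t,f,cx,cy=cam(p); q=np.atleast_2d(X)@R.T+t
    return np.c_[f*q[:,0]/q[:,2]+cx,f*q[:,1]/q[:,2]+cy]
def save(p,n,s=1.5):
    cv2.imwrite("pics/"+n,cv2.resize(p["frame"][:,:,::-1],None,fx=s,fy=s,interpolation=cv2.INTER_CUBIC))
E
python3 - <<'E'
from h import *
s=env.state();print(s,env.grip_point_offset)
for n in("top","side"):
    p=eyes.read_camera(n);save(p,n+"0.png");print(n,p["vertical_fov"],-cam(p)[0].T@cam(p)[1], p["cx"],p["cy"])
    for o in "blue_tray yellow_tray truss_plate bracket short_linkage long_linkage hex_key pliers tape screwdriver".split():
        for m in masks_of(o,p)[:2]:
            c=cv2.minAreaRect(np.argwhere(m["mask"])[:,::-1].astype(np.float32))
            w=world(p,cv2.boxPoints(c),0.005)
            print(o,round(m["score"],2),m["extent"],np.round(world(p,c[0],.005)[0],3)[:2],np.round(w[:,:2],3).tolist())
E
```

```text
pics
{'clock': 0.0, 'joints': array([-1.22140982e+00,  3.53649639e-01,  1.63412829e+00,  1.15270386e-05,
        1.15519095e+00, -2.44290963e-03]), 'joint_velocities': array([-9.97218704e-05, -1.05572213e-03,  2.04226887e-03,  2.15622133e-04,
       -4.09092397e-04, -1.93634169e-04]), 'effort': array([ 9.15838500e-04, -6.05254483e+01, -3.42065191e+01,  8.55662438e-05,
        9.43064078e-03, -3.13211115e-05]), 'position': array([ 0.21520227, -0.58628158,  0.23056325]), 'orientation': array([-3.09177286e+00, -5.49561597e-01,  3.56661832e-04]), 'wrist_force': array([-0.27056357, -0.19565754,  0.6130424 ]), 'torque': array([-0.00315385, -0.01370078,  0.00552393]), 'grasp_force': 0.0, 'grip_width': 0.08568113428026715} 0.0187
top 54.696287673515045 [ 0.48625769 -0.168204    1.08194781] 256.8336039247664 185.24738072329347
blue_tray 0.62 [184.5, 197.1, 76.1, 54.0] [ 0.478 -0.077] [[0.558, 0.031], [0.559, -0.183], [0.398, -0.184], [0.398, 0.028]]
yellow_tray 0.67 [99.0, 202.8, 77.7, 62.1] [0.46  0.162] [[0.521, 0.281], [0.553, 0.07], [0.398, 0.044], [0.368, 0.251]]
yellow_tray 0.52 [119.0,
[... 1606 characters left out ...]
0.47  -0.394] [[0.428, -0.427], [0.444, -0.323], [0.515, -0.359], [0.494, -0.458]]
bracket 0.71 [254.5, 246.4, 22.8, 18.5] [ 0.586 -0.379] [[0.562, -0.36], [0.609, -0.353], [0.609, -0.397], [0.564, -0.403]]
short_linkage 0.46 [186.6, 234.6, 14.5, 11.6] [ 0.398 -0.3  ] [[0.384, -0.276], [0.409, -0.277], [0.411, -0.323], [0.388, -0.322]]
long_linkage 0.4 [270.4, 144.8, 7.1, 8.4] [0.656 0.188] [[0.637, 0.172], [0.66, 0.23], [0.676, 0.204], [0.653, 0.147]]
pliers 0.87 [173.0, 270.1, 24.3, 40.7] [ 0.391 -0.488] [[0.364, -0.418], [0.407, -0.421], [0.416, -0.551], [0.376, -0.549]]
tape 0.91 [259.4, 269.7, 41.5, 41.3] [ 0.614 -0.497] [[0.57, -0.435], [0.668, -0.44], [0.654, -0.553], [0.563, -0.549]]
```

View pics/top0.png

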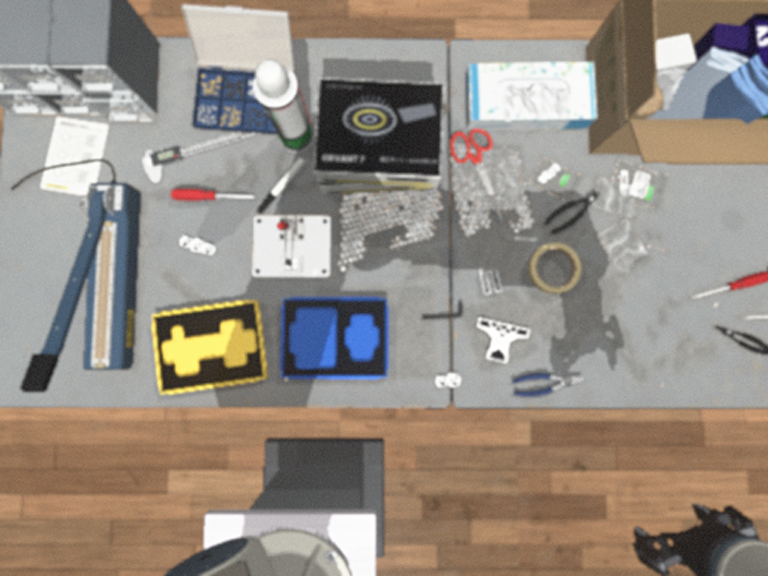

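View pics/side0.png

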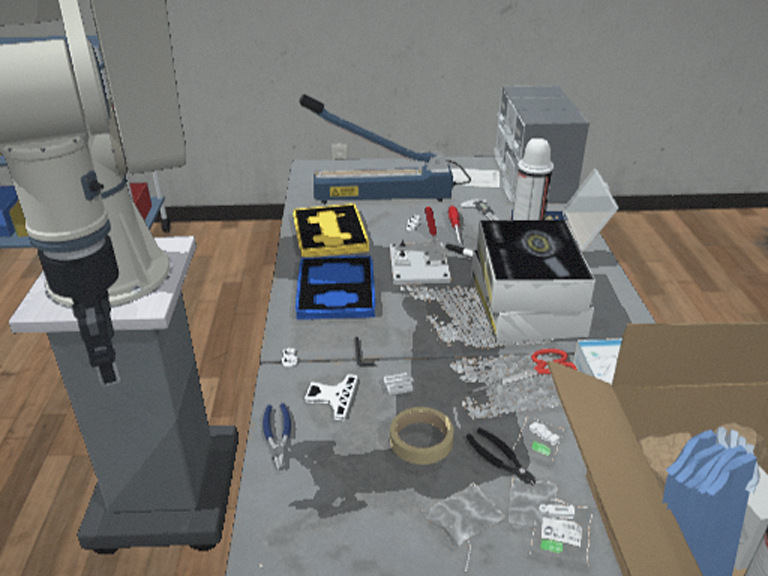

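The top view shows the blue tray at (335,338), yellow at (209,346), hex key at (443,312), plate at (502,340), bracket at (490,280), short linkage at (447,380) and long linkage at (197,244). The side view agrees. I'll move in over the plate and look with the wrist camera.

```bash
python3 -m creep '[[0.024,0.022,0.01,0,0,0.12,-1],[0.024,0.022,0.01,0,0,0.12,-1],[0.024,0.022,0.01,0,0,0.12,-1],[0.024,0.022,0.01,0,0,0.12,-1],[0.024,0.022,0.01,0,0,0.12,-1],[0.024,0.022,0.01,0,0,0.12,-1],[0.024,0.022,0.01,0,0,0.12,-1],[0.024,0.022,0.01,0,0,0.12,-1],[0.024,0.022,0.01,0,0,0.12,-1],[0.024,0.022,0.01,0,0,0.12,-1]]'
python3 -m creep '[[0,0,0,0,0,0.12,-1],[0,0,0,0,0,0.12,-1],[0,0,0,0,0,0.12,-1],[0,0,0,0,0,0.12,-1],[0,0,0,0,0,0.12,-1],[0,0,0,0,0,0.12,-1],[0,0,0,0,0,0.12,-1],[0,0,0,0,0,0.12,-1],[0,0,0,0,0,0.12,-1],[0,0,0,0,0,0.12,-1]]'
cat >> h.py <<'E'
def look(name,objs,z=0.005,n=None):
    p=eyes.read_camera(name)
    if n: save(p,n)
    for o in objs:
        for m in masks_of(o,p)[:2]:
            c=cv2.minAreaRect(np.argwhere(m["mask"])[:,::-1].astype(np.float32))
            w=world(p,cv2.boxPoints(c),z)[:,:2]
            e=[w[1]-w[0],w[2]-w[1]]; L=[np.linalg.norm(a) for a in e]; a=e[int(np.argmax(L))]
            print(o,round(m["score"],2),np.round(m["extent"]).tolist(),"c",np.round(world(p,c[0],z)[0][:2],4),"size",np.round(sorted(L),3),"long axis deg",round(np.degrees(np.arctan2(a[1],a[0]))%180,1))
    return p
def tool():
    s=env.state();R=cv2.Rodrigues(np.array(s["orientation"]))[0]
    print("tcp",np.round(s["position"],4),"closing deg",round(np.degrees(np.arctan2(R[1,1],R[0,1])),1),"tilt",np.round(R[:,2],3),"q",np.round(s["joints"],2),"w",round(s["grip_width"],4),"gf",round(s["grasp_force"],1),"wf",np.round(s["wrist_force"],1),"t",s["clock"])
E
python3 - <<'E'
from h import *
tool()
p=look("wrist",["truss_plate","bracket","short_linkage","hex_key"],n="w1.png")
print(-cam(p)[0].T@cam(p)[1])
E
```

```text
clock: 1.93
position: [0.4564, -0.3655, 0.332]
orientation: [2.236, 2.207, 0.0]
wrist_force: [-0.3, -0.5, -0.4]
grip_width: 0.0854
grasp_force: 0.0
clock: 2.77
position: [0.4553, -0.3667, 0.3313]
orientation: [-0.599, -3.084, 0.0]
wrist_force: [-0.7, 0.1, -0.7]
grip_width: 0.0854
grasp_force: 0.0
tcp [ 0.4553 -0.3667  0.3313] closing deg 68.0 tilt [-0. -0. -1.] q [-0.68  0.21  1.6  -0.    1.33 -1.87] w 0.0854 gf 0.0 wf [-0.7  0.1 -0.7] t 2.7667
truss_plate 0.74 [212.0, 134.0, 64.0, 55.0] c [ 0.4706 -0.3969] size [0.078 0.097] long axis deg 77.7
bracket 0.73 [264.0, 206.0, 28.0, 26.0] c [ 0.5899 -0.3806] size [0.034 0.048] long axis deg 11.7
short_linkage 0.83 [271.0, 75.0, 29.0, 28.0] c [ 0.3975 -0.2978] size [0.026 0.046] long axis deg 104.5
hex_key 0.84 [292.0, 153.0, 49.0, 34.0] c [ 0.5212 -0.2892] size [0.027 0.081] long axis deg 109.1
hex_key 0.19 [185.0, 231.0, 59.0, 57.0] c [ 0.6165 -0.5075] size [0.096 0.11 ] long axis deg 157.3
[ 0.37712958 -0.33370806  0.47303728]
```

View pics/w1.png

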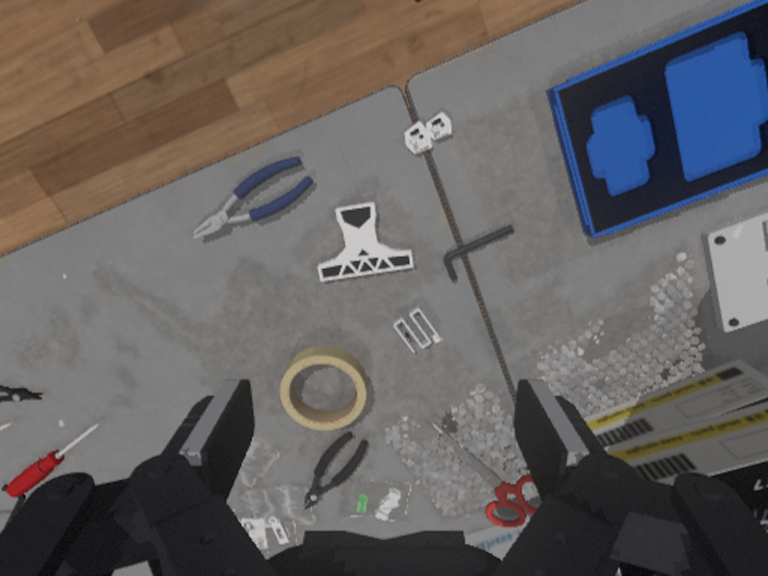

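The wrist view shows the plate (365,245), bracket (417,330), hex key (478,250), short linkage (428,132) and blue tray (670,130) clearly. Next is a model fit for accurate poses.

```bash
cat >> h.py <<'E'
from scipy.optimize import minimize
r=lambda a,b,c,d:[(a,c),(b,c),(b,d),(a,d)]
def box(x0,x1,y0,y1): return r(x0,x1,y0,y1)
# parts: polygons in mm, height mm, z base
SH={"truss_plate":([[(-37,-20),(-15,-20),(-15,-18),(-4,-18),(5,-50),(36,-50),(36,50),(5,50),(-4,18),(-15,18),(-15,20),(-37,20)]],8),
"bracket":([box(-25,26,-17,17)],13),
"short_linkage":([box(-14,14,-24,2),box(-11,11,2,24)],6),
"long_linkage":([box(-14,14,-13,13),box(-11,11,-35.5,35.5)],6),
"hex_key":([box(-15,-7,-36,39.5),box(-12,15,-39,-31)],8),
"blue_tray":([box(-75,75,-100,100)],20),"yellow_tray":([box(-75,75,-100,100)],20)}
S=3
def render(p,name,v,z0=0):
    im=np.zeros((384*S,512*S),np.uint8); c,s=np.cos(v[2]),np.sin(v[2]); T=np.array([[c,-s],[s,c]])
    P,h=SH[name]
    for poly in P:
        q=np.array(poly)/1000@T.T+v[:2]
        a,b=[pix(p,np.c_[q,np.full(len(q),z)]) for z in (z0,z0+h/1000)]
        f=lambda u:np.round((u+.5)*S*16).astype(np.int32)
        cv2.fillPoly(im,[f(a)],255,shift=4);cv2.fillPoly(im,[f(b)],255,shift=4)
        for i in range(len(q)):
            j=(i+1)%len(q); cv2.fillConvexPoly(im,f(cv2.convexHull(np.array([a[i],a[j],b[j],b[i]],np.float32))[:,0]),255,shift=4)
    return cv2.resize(im,(512,384),interpolation=cv2.INTER_AREA)/255.
def fit(p,name,yaws,z0=0,near=None):
    best=None
    ms=masks_of(name,p)[:3]
    if near is not None: ms=[m for m in ms if np.linalg.norm(world(p,np.argwhere(m["mask"])[:,::-1].mean(0),z0+.005)[0,:2]-near)<.08]
    if not ms: print(name,"not found");return
    m=cv2.GaussianBlur(ms[0]["mask"].astype(np.float32),(0,0),.7)
    if name in("truss_plate","bracket","short_linkage","long_linkage"):
        m=cv2.morphologyEx(m,cv2.MORPH_CLOSE,np.ones((7,7)))
    c=world(p,np.mean(np.argwhere(ms[0]["mask"])[:,::-1],0),z0+.005)[0,:2]
    cost=lambda v:1-(lambda g:np.minimum(g,m).sum()/np.maximum(g,m).sum())(cv2.GaussianBlur(render(p,name,[v[0]/100,v[1]/100,v[2]],z0),(0,0),.7))
    for y in np.radians(yaws):
        x0=np.r_[c*100,y]
        o=minimize(cost,x0,method="Nelder-Mead",options=dict(initial_simplex=np.vstack([x0,x0+[1,0,0],x0+[0,1,0],x0+[0,0,.15]]),xatol=.003,fatol=1e-4,maxiter=160))
        if best is None or o.fun<best.fun: best=o
    x=best.x; print(name,"score",round(ms[0]["score"],2),"iou",round(1-best.fun,3),"xy",np.round(x[:2]/100,4),"yaw",round(np.degrees(x[2]),1))
    return x
E
python3 - <<'E'
from h import *
p=eyes.read_camera("wrist")
fit(p,"truss_plate",[-13]);fit(p,"bracket",[12]);fit(p,"short_linkage",[104-0,-76]);fit(p,"hex_key",[109,-71])
p=eyes.read_camera("top")
fit(p,"truss_plate",[-13]);fit(p,"blue_tray",[0]);fit(p,"yellow_tray",[-8])
E
python3 -m creep '[[0,-0.003,-0.03,0,0,0.1,-1],[0,-0.003,-0.03,0,0,0.05,-1],[0,-0.003,-0.03,0,0,0,-1],[0,-0.003,-0.03,0,0,0,-1],[0,-0.003,-0.03,0,0,0,-1],[0,0,0,0,0,0,-1]]'
python3 - <<'E'
from h import *
tool();p=eyes.read_camera("wrist");save(p,"w2.png")
fit(p,"truss_plate",[-13]);fit(p,"bracket",[12])
E
```

```text
truss_plate score 0.95 iou 0.81 xy [ 0.4727 -0.3986] yaw -14.0
bracket score 0.74 iou 0.74 xy [ 0.5891 -0.3795] yaw 12.0
short_linkage score 0.96 iou 0.727 xy [ 0.3983 -0.2988] yaw 185.5
hex_key score 0.72 iou 0.8 xy [ 0.5308 -0.2876] yaw 2.5
truss_plate score 0.61 iou 0.274 xy [ 0.473  -0.3952] yaw -13.1
blue_tray score 0.63 iou 0.963 xy [ 0.4786 -0.0776] yaw 0.6
yellow_tray score 0.96 iou 0.974 xy [0.4598 0.1599] yaw 8.1
clock: 3.97
position: [0.4526, -0.3799, 0.1757]
orientation: [-0.376, -3.112, -0.007]
wrist_force: [-1.7, 0.8, -0.9]
grip_width: 0.0856
grasp_force: 0.0
tcp [ 0.4526 -0.3799  0.1757] closing deg 76.2 tilt [-0.007  0.005 -1.   ] q [-0.7   0.36  1.75 -0.    1.03 -2.03] w 0.0856 gf 0.0 wf [-1.7  0.8 -0.9] t 3.9667
truss_plate score 0.97 iou 0.781 xy [ 0.4719 -0.398 ] yaw -13.0
bracket score 0.92 iou 0.75 xy [ 0.5883 -0.3792] yaw 12.9
```

View pics/w2.png

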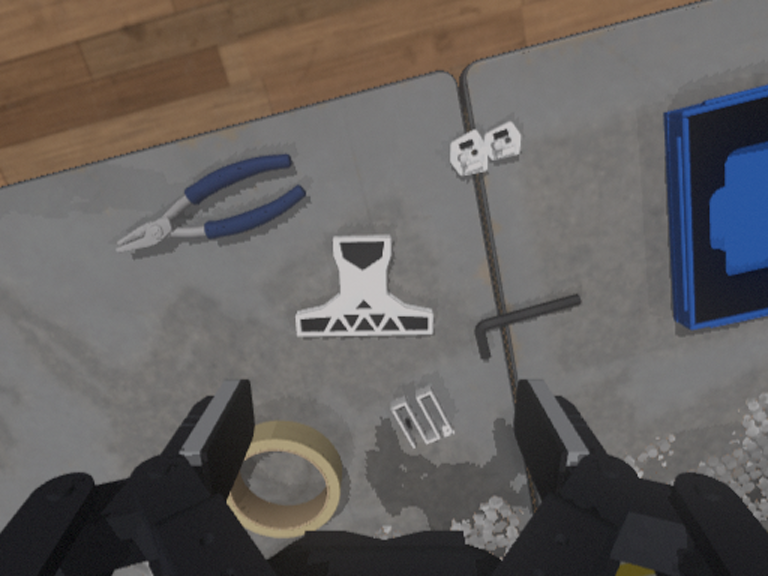

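The plate is at (365,285) and clear of everything, fit at (0.472,-0.398) yaw -13°. I'll descend on its stem.

```bash
python3 -m creep '[[0.0005,-0.007,-0.03,0,0,0.01,-0.2],[0.0005,-0.007,-0.03,0,0,0,-0.2],[0,0,-0.03,0,0,0,-0.2],[0,0,-0.02,0,0,0,-0.2],[0,0,0,0,0,0,-0.2],[0,0,0,0,0,0,-0.2]]'
python3 - <<'E'
from h import *
tool();p=eyes.read_camera("wrist");save(p,"w3.png")
fit(p,"truss_plate",[-13])
E
```

```text
clock: 4.62
position: [0.4571, -0.3962, 0.0727]
orientation: [0.36, 3.12, -0.001]
wrist_force: [-0.3, 0.2, 1.0]
grip_width: 0.0509
grasp_force: 0.0
tcp [ 0.4571 -0.3962  0.0727] closing deg 76.8 tilt [ 0.001 -0.001 -1.   ] q [-0.72  0.51  1.8   0.    0.84 -2.06] w 0.0509 gf 0.0 wf [-0.3  0.2  1. ] t 4.6167
truss_plate score 0.67 iou 0.719 xy [ 0.4719 -0.3982] yaw -13.2
```

View pics/w3.png

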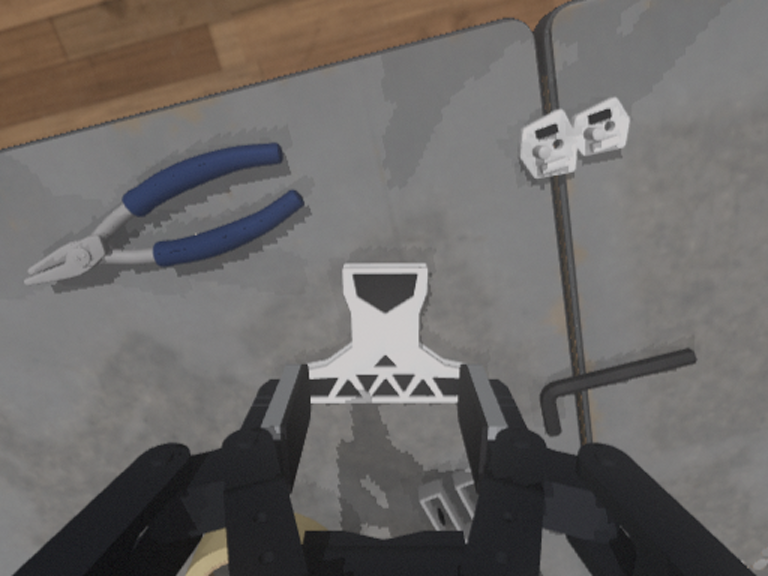

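The fingers straddle the stem's centreline (columns 305 and 465 around 386). I'll go down, grip and lift.

```bash
python3 -m creep '[[-0.0035,0.002,-0.02,0,0,0,-0.2],[0,0,-0.02,0,0,0,-0.2],[0,0,-0.02,0,0,0,-0.2],[0,0,-0.011,0,0,0,-0.2],[0,0,0,0,0,0,-0.2],[0,0,0,0,0,0,0.3],[0,0,0,0,0,0,0.3],[0,0,0,0,0,0,0.3],[0,0,0,0,0,0,0.3]]' 60
python3 -m creep '[[0,0,0,0,0,0,0.3],[0,0,0.01,0,0,0,0.3],[0,0,0.02,0,0,0,0.3],[0,0,0.02,0,0,0,0.3],[0,0,0.03,0,0,0,0.3],[0,0,0.03,0,0,0,0.3],[0,0,0,0,0,0,0.3]]'
python3 - <<'E'
from h import *
tool();p=eyes.read_camera("wrist");save(p,"w4.png")
fit(p,"truss_plate",[-13],z0=.105)
p=eyes.read_camera("top")
E
```

```text
clock: 5.47
position: [0.4538, -0.3945, 0.0019]
orientation: [0.36, 3.119, -0.002]
wrist_force: [-0.8, 1.6, 7.2]
grip_width: 0.0374
grasp_force: 60.9
clock: 6.05
position: [0.4555, -0.3961, 0.1169]
orientation: [0.359, 3.114, -0.008]
wrist_force: [1.6, -1.5, -0.0]
grip_width: 0.037
grasp_force: 60.3
tcp [ 0.4555 -0.3961  0.1169] closing deg 76.8 tilt [ 0.007 -0.006 -1.   ] q [-0.72  0.44  1.78 -0.    0.91 -2.06] w 0.037 gf 60.3 wf [ 1.6 -1.5 -0. ] t 6.05
truss_plate score 0.66 iou 0.608 xy [ 0.4831 -0.401 ] yaw -12.4
```

View pics/w4.png

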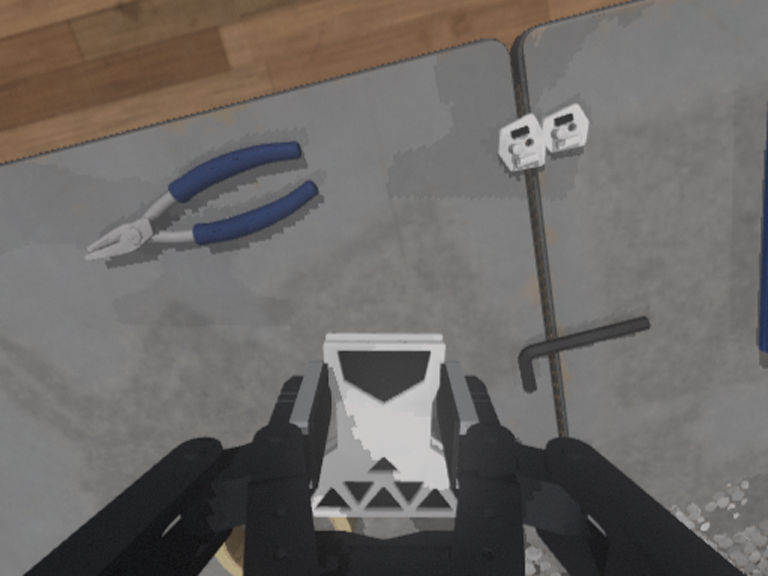

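The plate hangs level in the grip, stem end at row 337 between columns 326 and 444. I'll work out where it sits in the hand and how far it is to the tray.

```bash
python3 - <<'E'
from h import *
tool();p=eyes.read_camera("wrist")
s=env.state()
w=world(p,np.array([[326,346],[444,346],[324,337],[445,337],[312,514],[456,514]])/1.5-.17,.123)[:,:2]
a=np.radians(76.8-90);ex=np.array([np.cos(a),np.sin(a)]);ey=np.array([-ex[1],ex[0]])
print(np.round(np.c_[(w-s["position"][:2])@ex,(w-s["position"][:2])@ey]*1000,1))
E
```

```text
tcp [ 0.4529 -0.3937  0.111 ] closing deg 76.8 tilt [ 0.001 -0.001 -1.   ] q [-0.72  0.45  1.79 -0.    0.9  -2.06] w 0.0376 gf 60.2 wf [-0.2  0.1 -0.8] t 6.2
[[-19.5 -16.9]
 [-19.6  19.7]
 [-22.6 -17.4]
 [-22.7  19.9]
 [ 47.2 -24.6]
 [ 47.1  27. ]]
```

```bash
python3 -m creep '[[0.0021,0.0313,0.004,0,0,-0.111,0.3],[0.0021,0.0313,0.004,0,0,-0.111,0.3],[0.0021,0.0313,0.004,0,0,-0.111,0.3],[0.0021,0.0313,0.004,0,0,-0.111,0.3],[0.0021,0.0313,0.004,0,0,-0.111,0.3],[0.0021,0.0313,0.004,0,0,-0.111,0.3],[0.0021,0.0313,0.004,0,0,-0.111,0.3],[0.0021,0.0313,0,0,0,-0.111,0.3],[0.0021,0.0313,0,0,0,-0.111,0.3],[0.0021,0.0313,0,0,0,-0.111,0.3]]'
python3 -m creep '[[0.0021,0.0313,0,0,0,-0.111,0.3],[0.0021,0.0313,0,0,0,-0.111,0.3],[0,0,0,0,0,0,0.3],[0,0,0,0,0,0,0.3],[0,0,0,0,0,0,0.3]]'
python3 - <<'E'
from h import *
tool();p=eyes.read_camera("wrist");save(p,"w5.png")
fit(p,"blue_tray",[0]);fit(p,"yellow_tray",[8])
p=eyes.read_camera("side");fit(p,"yellow_tray",[8])
E
```

```text
clock: 7.08
position: [0.4728, -0.0791, 0.1373]
orientation: [-1.956, -2.456, 0.002]
wrist_force: [0.1, -0.1, -0.2]
grip_width: 0.0372
grasp_force: 60.3
clock: 7.5
position: [0.4774, -0.0182, 0.1375]
orientation: [-2.207, -2.234, 0.002]
wrist_force: [0.8, -0.2, -0.8]
grip_width: 0.037
grasp_force: 60.3
tcp [ 0.4774 -0.0182  0.1375] closing deg 0.7 tilt [-0.002 -0.    -1.   ] q [-0.04  0.25  2.03 -0.    0.87 -0.05] w 0.037 gf 60.3 wf [ 0.8 -0.2 -0.8] t 7.5
blue_tray not found
yellow_tray score 0.76 iou 0.976 xy [0.4608 0.1557] yaw 8.6
yellow_tray score 0.86 iou 0.715 xy [0.4599 0.155 ] yaw 8.5
```

View pics/w5.png

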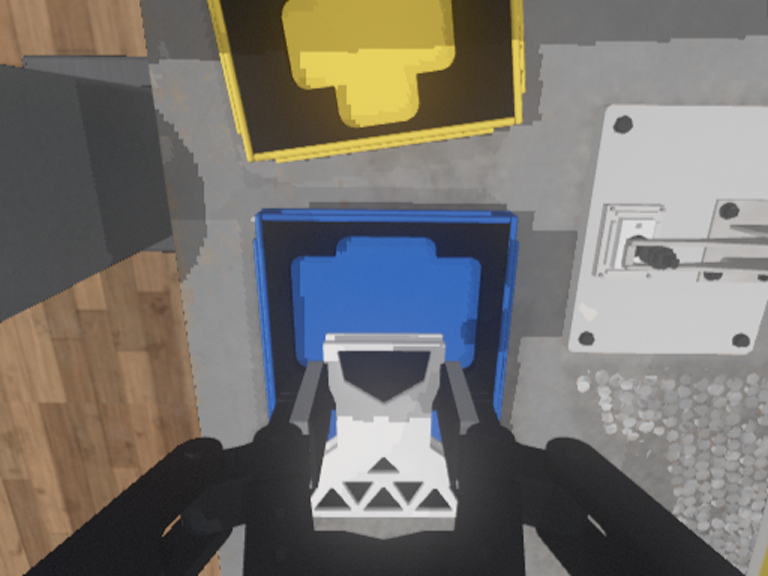

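The near view shows the blue tray's far edge corners at (258,211) and (516,212), with the plate held symmetrically over the cut-out. I'll check the tray position from these corners.

```bash
python3 - <<'E'
from h import *
tool();p=eyes.read_camera("wrist")
print(np.round(world(p,np.array([[258,211],[516,212],[387,211.5]])/1.5-.17,.02),4))
print(np.round(world(p,np.array([[337,238],[436,238],[293,258],[480,258]])/1.5-.17,.018),4))
E
```

```text
tcp [ 0.4779 -0.019   0.1381] closing deg 0.5 tilt [-0. -0. -1.] q [-0.04  0.25  2.03 -0.    0.87 -0.05] w 0.0374 gf 60.3 wf [-0.5 -0.4 -0.6] t 7.75
[[0.4072 0.0211 0.02  ]
 [0.5525 0.0219 0.02  ]
 [0.4799 0.0215 0.02  ]]
[[ 0.4511  0.0056  0.018 ]
 [ 0.5084  0.0061  0.018 ]
 [ 0.425  -0.0067  0.018 ]
 [ 0.5348 -0.0057  0.018 ]]
```

```bash
python3 -m creep '[[0.001,-0.0015,-0.03,0,0,0,0.3],[0,0,-0.03,0,0,0,0.3],[0,0,-0.03,0,0,0,0.3],[0,0,-0.015,0,0,0,0.3],[0,0,-0.01,0,0,0,0.3],[0,0,-0.005,0,0,0,0.3],[0,0,-0.0055,0,0,0,0.3],[0,0,0,0,0,0,0.3]]'
python3 -m creep '[[0,0,0,0,0,0,0.3],[0,0,0,0,0,0,-0.25],[0,0,0,0,0,0,-0.25],[0,0,0,0,0,0,-0.25]]'
python3 -m creep '[[0,0,0.02,0,0,0,-0.25],[0,0,0.03,0,0,0,-0.25],[0,0,0.04,0,0,0,-0.25],[0,0.01,0.04,0,0,0,-0.25],[0,0.01,0.02,0,0,0,-0.25],[0,0,0,0,0,0,-0.25],[0,0,0,0,0,0,-0.25]]'
python3 - <<'E'
from h import *
tool();p=eyes.read_camera("wrist");save(p,"w6.png")
fit(p,"truss_plate",[-90],z0=.01);fit(p,"blue_tray",[0])
E
```

```text
clock: 8.47
position: [0.4793, -0.0198, 0.0127]
orientation: [2.212, 2.231, 0.0]
wrist_force: [-0.6, -0.1, -0.7]
grip_width: 0.0374
grasp_force: 60.4
clock: 8.8
position: [0.4796, -0.0196, 0.0135]
orientation: [2.211, 2.231, 0.001]
wrist_force: [0.3, 0.7, 0.4]
grip_width: 0.0535
grasp_force: 0.0
clock: 9.38
position: [0.48, 0.0007, 0.1643]
orientation: [2.209, 2.231, 0.004]
wrist_force: [-0.9, 0.2, 0.2]
grip_width: 0.0534
grasp_force: 0.0
tcp [0.48   0.0007 0.1643] closing deg 0.6 tilt [ 0.004 -0.    -1.   ] q [-0.    0.21  2.   -0.    0.93 -0.01] w 0.0534 gf 0.0 wf [-0.9  0.2  0.2] t 9.3833
truss_plate score 0.69 iou 0.799 xy [ 0.4804 -0.0378] yaw -89.2
blue_tray score 0.74 iou 0.756 xy [ 0.4782 -0.0788] yaw 0.4
```

View pics/w6.png

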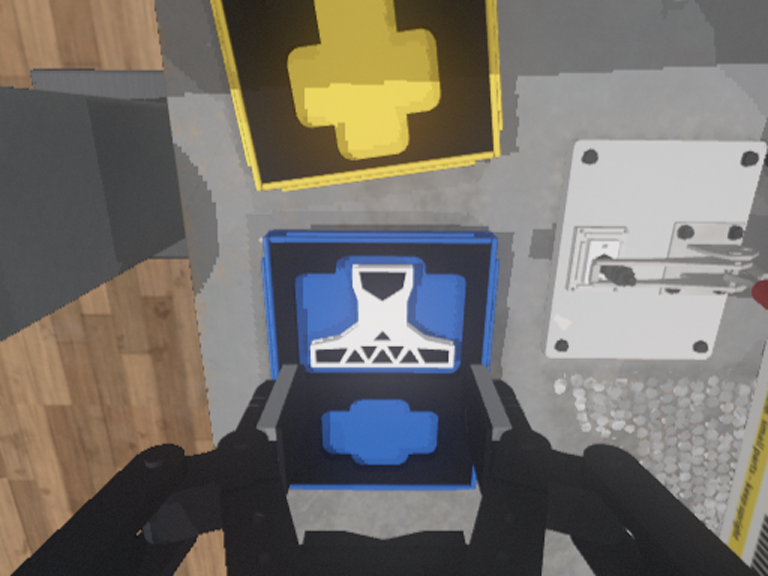

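The plate lies flat in its cut-out at (385,320), centre about (0.4804,-0.0378). Now to the bracket.

```bash
python3 -m creep '[[0.009,-0.0317,0,0,0,-0.113,-0.25],[0.009,-0.0317,0,0,0,-0.113,-0.25],[0.009,-0.0317,0,0,0,-0.113,-0.25],[0.009,-0.0317,0,0,0,-0.113,-0.25],[0.009,-0.0317,0,0,0,-0.113,-0.25],[0.009,-0.0317,0,0,0,-0.113,-0.25],[0.009,-0.0317,0,0,0,-0.113,-0.25],[0.009,-0.0317,0,0,0,-0.113,-0.25],[0.009,-0.0317,0,0,0,-0.113,-0.25],[0.009,-0.0317,0,0,0,-0.113,-0.25]]'
python3 -m creep '[[0.009,-0.0317,-0.02,0,0,-0.113,-0.2],[0.009,-0.0317,-0.02,0,0,-0.113,-0.2],[0,0,-0.02,0,0,0,-0.2],[0,0,-0.01,0,0,0,-0.2],[0,0,0,0,0,0,-0.2],[0,0,0,0,0,0,-0.2]]'
python3 - <<'E'
from h import *
tool();p=eyes.read_camera("wrist");save(p,"w7.png")
fit(p,"bracket",[12])
E
```

```text
clock: 10.37
position: [0.5681, -0.3183, 0.1605]
orientation: [-3.062, -0.691, 0.004]
wrist_force: [0.7, 0.7, 0.5]
grip_width: 0.0535
grasp_force: 0.0
clock: 10.87
position: [0.586, -0.3789, 0.0913]
orientation: [-3.119, -0.352, 0.004]
wrist_force: [0.8, 0.8, 1.6]
grip_width: 0.0514
grasp_force: 0.0
tcp [ 0.586  -0.3789  0.0913] closing deg -77.1 tilt [-0.003  0.002 -1.   ] q [-0.58  0.61  1.56  0.    0.98  0.77] w 0.0514 gf 0.0 wf [0.8 0.8 1.6] t 10.8667
bracket score 0.72 iou 0.327 xy [ 0.5899 -0.3792] yaw 12.3
```

View pics/w7.png

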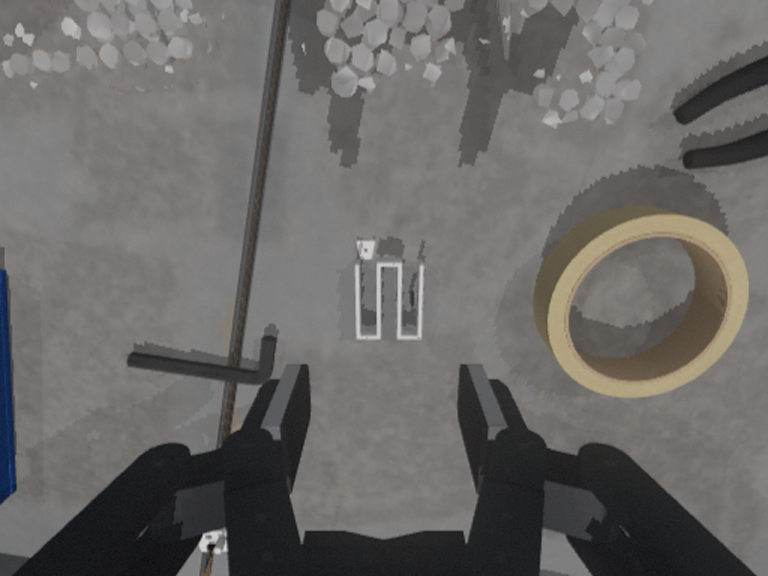

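The bracket is at (390,300), its tab pointing away at (366,249), and is open between the fingers. I'll compute its outline and check.

```bash
python3 - <<'E'
from h import *
tool();p=eyes.read_camera("wrist");s=env.state()
w=world(p,np.array([[356,340],[423,340],[357,263],[424,263],[366,240]])/1.5-.17,.013)[:,:2]
print(np.round(w,4), w[:4].mean(0))
d=w[1]-w[0];print(np.degrees(np.arctan2(d[1],d[0])), np.linalg.norm(d),np.linalg.norm(w[2]-w[0]))
E
```

```text
tcp [ 0.5874 -0.3794  0.0936] closing deg -77.1 tilt [ 0.001 -0.    -1.   ] q [-0.58  0.6   1.56  0.    0.98  0.77] w 0.0513 gf 0.0 wf [ 0.1 -0.7  0.3] t 10.9667
[[ 0.5628 -0.3691]
 [ 0.5708 -0.4038]
 [ 0.6046 -0.3609]
 [ 0.6121 -0.3936]
 [ 0.6171 -0.3628]] [ 0.58756875 -0.38182424]
-77.06097364147718 0.03555957426364505 0.042520868165148
```

```bash
python3 -m creep '[[0,-0.002,-0.03,0,0,0,-0.2],[0,0,-0.03,0,0,0,-0.2],[0,0,-0.02,0,0,0,-0.2],[0,0,-0.0095,0,0,0,-0.2],[0,0,0,0,0,0,-0.2],[0,0,0,0,0,0,0.4],[0,0,0,0,0,0,0.4],[0,0,0,0,0,0,0.4],[0,0,0,0,0,0,0.4],[0,0,0,0,0,0,0.4]]' 45
python3 -m creep '[[0,0,0.01,0,0,0,0.4],[0,0,0.02,0,0,0,0.4],[0,0,0.03,0,0,0,0.4],[0,0,0.03,0,0,0,0.4],[0,0,0.03,0,0,0,0.4],[0,0,0.02,0,0,0,0.4],[0,0,0,0,0,0,0.4]]'
python3 -m creep '[[-0.009,0.0317,0,0,0,0.112,0.4],[-0.009,0.0317,0,0,0,0.112,0.4],[-0.009,0.0317,0,0,0,0.112,0.4],[-0.009,0.0317,0,0,0,0.112,0.4],[-0.009,0.0317,0,0,0,0.112,0.4],[-0.009,0.0317,0,0,0,0.112,0.4],[-0.009,0.0317,0,0,0,0.112,0.4],[-0.009,0.0317,0,0,0,0.112,0.4],[-0.009,0.0317,0,0,0,0.112,0.4],[-0.009,0.0267,0,0,0,0.112,0.4]]'
python3 -m creep '[[-0.009,0.0127,0,0,0,0.112,0.4],[-0.009,0.013,0,0,0,0.117,0.4],[0,0,0,0,0,0,0.4],[0,0,0,0,0,0,0.4],[0,0,0,0,0,0,0.4]]'
python3 - <<'E'
from h import *
tool();p=eyes.read_camera("wrist");save(p,"w8.png")
E
```

```text
clock: 11.85
position: [0.5883, -0.3827, 0.0053]
orientation: [3.12, 0.351, 0.004]
wrist_force: [-0.0, 0.3, 6.9]
grip_width: 0.033
grasp_force: 45.5
clock: 12.43
position: [0.5896, -0.3837, 0.1499]
orientation: [3.116, 0.35, 0.011]
wrist_force: [1.1, -0.4, 0.1]
grip_width: 0.0327
grasp_force: 44.8
clock: 13.27
position: [0.496, -0.0682, 0.1434]
orientation: [-2.453, -1.962, -0.0]
wrist_force: [0.5, 0.1, -1.0]
grip_width: 0.0327
grasp_force: 44.9
clock: 13.68
position: [0.4796, -0.0448, 0.1436]
orientation: [2.222, 2.22, 0.001]
wrist_force: [-0.4, -0.7, -0.6]
grip_width: 0.0331
grasp_force: 44.9
tcp [ 0.4796 -0.0448  0.1436] closing deg -0.0 tilt [ 0.001 -0.    -1.   ] q [-0.1   0.24  2.02 -0.    0.88 -0.09] w 0.0331 gf 44.9 wf [-0.4 -0.7 -0.6] t 13.6833
```

View pics/w8.png

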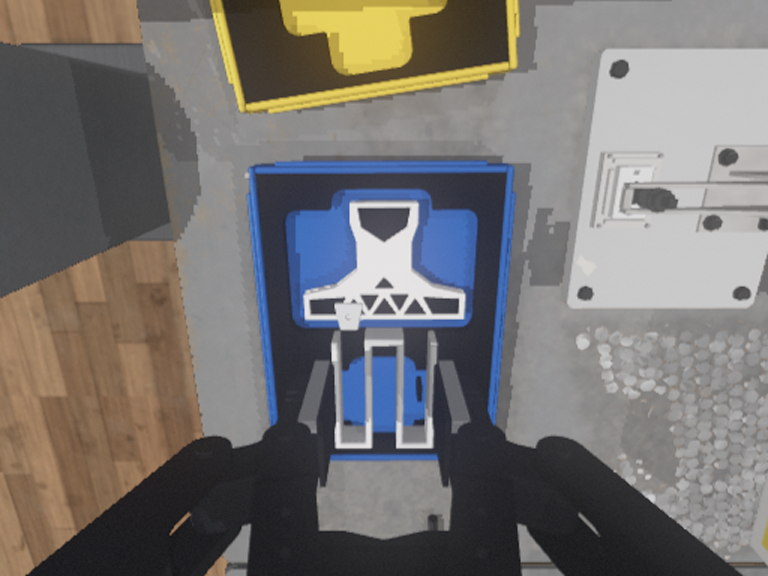

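The bracket is held level with its tab towards the plate's stem end, and the plate is at (384,270). I'll refit the plate before lowering.

```bash
python3 - <<'E'
from h import *
tool();p=eyes.read_camera("wrist")
w=world(p,np.array([[351,203],[417,203],[305,320],[465,320]])/1.5-.17,.018)[:,:2]
print(np.round(w,4))
fit(p,"truss_plate",[-90],z0=.01)
E
```

```text
tcp [ 0.4797 -0.0449  0.1435] closing deg -0.1 tilt [ 0.001 -0.    -1.   ] q [-0.1   0.24  2.02 -0.    0.88 -0.1 ] w 0.0329 gf 44.9 wf [ 0.7 -0.2  0.2] t 13.7333
[[ 0.4615 -0.0008]
 [ 0.4995 -0.0008]
 [ 0.4309 -0.074 ]
 [ 0.5314 -0.074 ]]
truss_plate score 0.58 iou 0.775 xy [ 0.4802 -0.0376] yaw -90.2
```

```bash
python3 -m creep '[[0.001,0.003,-0.03,0,0,0,0.4],[0,0,-0.03,0,0,0,0.4],[0,0,-0.03,0,0,0,0.4],[0,0,-0.015,0,0,0,0.4],[0,0,-0.007,0,0,0,0.4],[0,0,-0.004,0,0,0,0.4],[0,0,-0.003,0,0,0,0.4],[0,0,0,0,0,0,0.4]]'
python3 -m creep '[[0,0,-0.0005,0,0,0,0.4],[0,0,0,0,0,0,-0.1],[0,0,0,0,0,0,-0.1],[0,0,0,0,0,0,-0.1]]'
python3 -m creep '[[0,0,0.02,0,0,0,-0.1],[0,0,0.03,0,0,0,-0.1],[0,-0.01,0.04,0,0,0,-0.1],[0,-0.03,0.03,0,0,0,-0.1],[0,-0.03,0.01,0,0,0,-0.1],[0,0,0,0,0,0,-0.1],[0,0,0,0,0,0,-0.1]]'
python3 - <<'E'
from h import *
tool();p=eyes.read_camera("wrist");save(p,"w9.png")
fit(p,"bracket",[90],z0=.018);fit(p,"truss_plate",[-90],z0=.01)
fit(p,"short_linkage",[14,-14,14+180,-14+180])
p=eyes.read_camera("side");fit(p,"short_linkage",[14,-14,14+180,-14+180])
E
```

```text
clock: 14.5
position: [0.4806, -0.0415, 0.0246]
orientation: [2.219, 2.223, 0.001]
wrist_force: [0.5, 0.5, -0.8]
grip_width: 0.0329
grasp_force: 44.9
clock: 14.83
position: [0.4805, -0.0413, 0.0244]
orientation: [2.219, 2.223, 0.001]
wrist_force: [0.4, 0.3, 0.3]
grip_width: 0.047
grasp_force: 0.0
clock: 15.42
position: [0.4806, -0.1119, 0.1544]
orientation: [2.22, 2.219, 0.002]
wrist_force: [0.9, -0.2, -0.4]
grip_width: 0.0472
grasp_force: 0.0
tcp [ 0.4806 -0.1119  0.1544] closing deg -0.0 tilt [ 0.002 -0.001 -1.   ] q [-0.23  0.24  1.98  0.    0.91 -0.23] w 0.0472 gf 0.0 wf [ 0.9 -0.2 -0.4] t 15.4167
bracket score 0.77 iou 0.365 xy [ 0.481  -0.0395] yaw 88.8
truss_plate score 0.59 iou 0.762 xy [ 0.4799 -0.0378] yaw -89.5
short_linkage not found
short_linkage score 0.51 iou 0.723 xy [ 0.3982 -0.2926] yaw 7.5
```

View pics/w9.png

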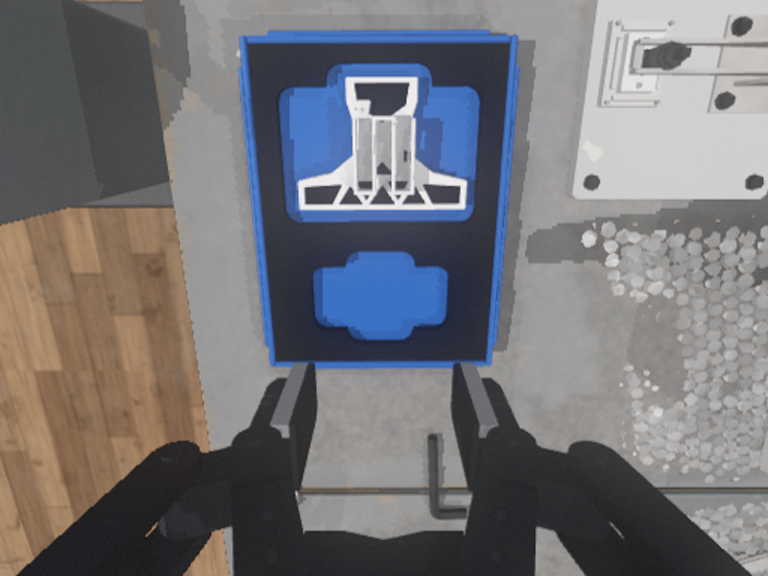

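The bracket lies on the middle of the plate (385,155). The short-linkage cut-out is at (380,296). Next, the short linkage.

```bash
python3 -m creep '[[-0.01,-0.023,0,0,0,0.02,-0.1],[-0.01,-0.023,0,0,0,0.02,-0.1],[-0.01,-0.023,0,0,0,0.02,-0.1],[-0.01,-0.023,0,0,0,0.02,-0.1],[-0.01,-0.023,-0.005,0,0,0.02,-0.1],[-0.01,-0.023,-0.01,0,0,0.02,-0.1],[-0.01,-0.023,-0.02,0,0,0.02,-0.1],[-0.01,-0.024,-0.02,0,0,0,-0.1],[0,0,0,0,0,0,-0.1],[0,0,0,0,0,0,-0.1]]'
python3 - <<'E'
from h import *
tool();p=eyes.read_camera("wrist");save(p,"w10.png")
fit(p,"short_linkage",[0,15,180,195])
E
```

```text
clock: 16.55
position: [0.3989, -0.2955, 0.0968]
orientation: [-2.058, -2.369, 0.0]
wrist_force: [0.7, -0.8, -0.6]
grip_width: 0.047
grasp_force: 0.0
tcp [ 0.3989 -0.2955  0.0968] closing deg 8.0 tilt [-0.003  0.002 -1.   ] q [-0.64  0.34  2.02  0.    0.79 -0.78] w 0.047 gf 0.0 wf [ 0.7 -0.8 -0.6] t 16.55
short_linkage score 0.64 iou 0.773 xy [ 0.3982 -0.2972] yaw 7.5
```

View pics/w10.png

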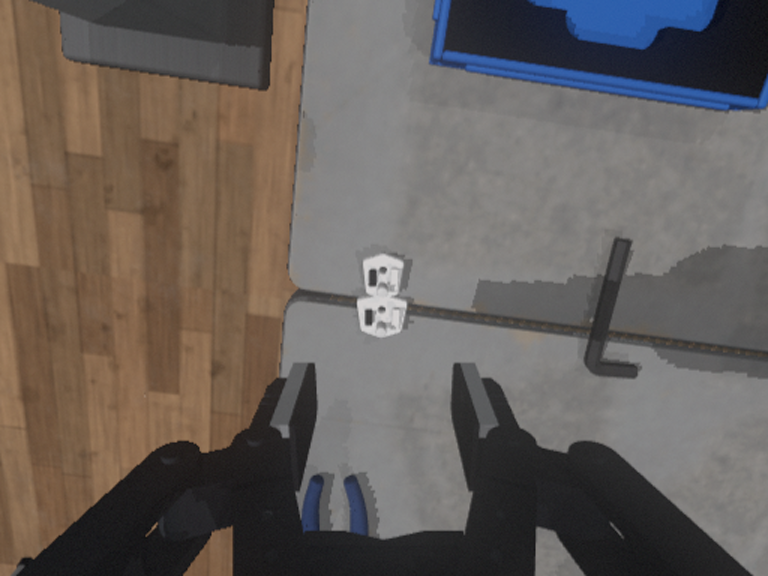

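The short linkage is at (382,295), wide lobe nearest at (382,317), aligned with the fingers. I'll grip the wide lobe and bring it to the tray.

```bash
python3 -m creep '[[0.0005,-0.0115,-0.03,0,0,0,-0.1],[0,0,-0.03,0,0,0,-0.1],[0,0,-0.02,0,0,0,-0.1],[0,0,-0.01,0,0,0,-0.1],[0,0,-0.004,0,0,0,-0.1],[0,0,0,0,0,0,-0.1],[0,0,0,0,0,0,-0.1]]'
python3 - <<'E'
from h import *
tool();p=eyes.read_camera("wrist");save(p,"w11.png");fit(p,"short_linkage",[7])
w=world(eyes.read_camera("wrist"),[[0,0]],0)
E
```

```text
clock: 17.23
position: [0.4015, -0.3074, 0.0053]
orientation: [2.056, 2.373, 0.0]
wrist_force: [-0.4, -0.1, 0.8]
grip_width: 0.047
grasp_force: 0.0
tcp [ 0.4015 -0.3074  0.0053] closing deg 8.2 tilt [ 0.001 -0.001 -1.   ] q [-0.66  0.51  2.04  0.    0.59 -0.8 ] w 0.047 gf 0.0 wf [-0.4 -0.1  0.8] t 17.2333
short_linkage score 0.59 iou 0.805 xy [ 0.3988 -0.297 ] yaw 6.9
```

```bash
python3 -m creep '[[-0.0015,0,-0.0037,0,0,0,-0.1],[0,0,0,0,0,0,0.5],[0,0,0,0,0,0,0.5],[0,0,0,0,0,0,0.5],[0,0,0,0,0,0,0.5],[0,0,0,0,0,0,0.5]]' 45
python3 -m creep '[[0,0,0.01,0,0,0,0.5],[0,0,0.02,0,0,0,0.5],[0,0,0.03,0,0,0,0.5],[0,0,0.03,0,0,0,0.5],[0.009,0.02,0.03,0,0,-0.014,0.5],[0.009,0.02,0.01,0,0,-0.014,0.5],[0.009,0.02,0,0,0,-0.014,0.5],[0.009,0.02,0,0,0,-0.014,0.5],[0.009,0.02,0,0,0,-0.014,0.5],[0.009,0.02,0,0,0,-0.014,0.5]]'
python3 -m creep '[[0.009,0.02,0,0,0,-0.014,0.5],[0.009,0.015,0,0,0,-0.014,0.5],[0.009,0.01,0,0,0,-0.01,0.5],[0,0,0,0,0,0,0.5],[0,0,0,0,0,0,0.5],[0,0,0,0,0,0,0.5]]'
python3 - <<'E'
from h import *
tool();p=eyes.read_camera("wrist");save(p,"w12.png")
E
```

```text
clock: 17.88
position: [0.3988, -0.3073, 0.001]
orientation: [-2.058, -2.373, 0.0]
wrist_force: [-2.8, 0.7, 7.3]
grip_width: 0.0233
grasp_force: 43.9
clock: 18.72
position: [0.4534, -0.1863, 0.1314]
orientation: [2.157, 2.283, 0.0]
wrist_force: [0.4, -0.5, -1.0]
grip_width: 0.0234
grasp_force: 44.2
clock: 19.22
position: [0.4796, -0.1426, 0.1308]
orientation: [-2.198, -2.244, 0.0]
wrist_force: [0.4, -0.1, -0.3]
grip_width: 0.0234
grasp_force: 44.2
tcp [ 0.4796 -0.1426  0.1308] closing deg 1.2 tilt [-0. -0. -1.] q [-0.29  0.29  1.99 -0.    0.87 -0.31] w 0.0234 gf 44.2 wf [ 0.4 -0.1 -0.3] t 19.2167
```

View pics/w12.png

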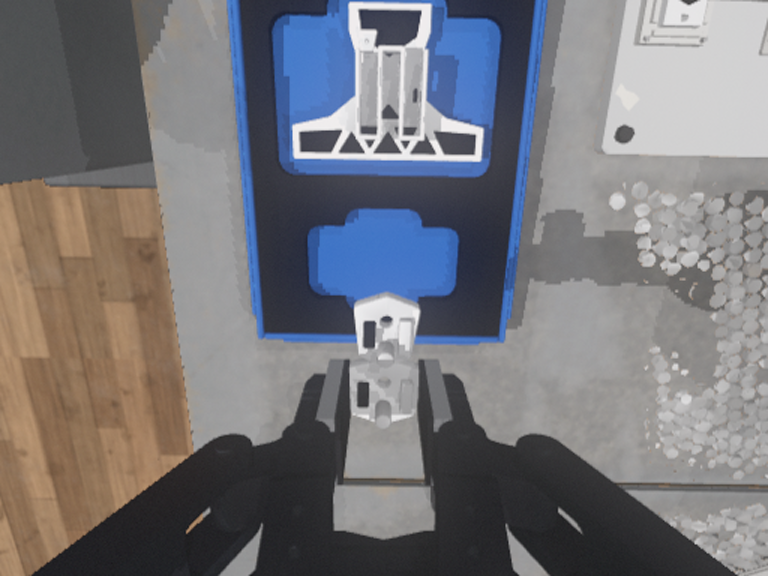

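The linkage is held straight with its far tip at (386,292). The cut-out's top edge is at row 209, with its wide part over columns 308–457. I'll work out the offset.

```bash
python3 - <<'E'
from h import *
tool();p=eyes.read_camera("wrist")
f=lambda a,z:np.round(world(p,np.array(a)/1.5-.17,z)[:,:2],4)
print("link far tip/near tip",f([[386,292],[383,424]],.136).tolist(), f([[386,292],[383,424]],.131).tolist())
print("wide L R",f([[308,260],[457,260]],.018).tolist(),"top",f([[346,209],[421,209]],.018).tolist(),"wide top/bottom",f([[330,225],[440,225],[330,297],[440,297]],.018).tolist())
E
```

```text
tcp [ 0.4796 -0.1428  0.1307] closing deg 1.1 tilt [-0. -0. -1.] q [-0.29  0.29  1.99 -0.    0.87 -0.31] w 0.0233 gf 44.2 wf [-0.1 -0.  -0.6] t 19.2667
link far tip/near tip [[0.48, -0.1059], [0.4801, -0.1548]] [[0.4801, -0.1077], [0.4801, -0.1584]]
wide L R [[0.4365, -0.1299], [0.5216, -0.1281]] top [[0.4583, -0.1003], [0.4996, -0.0995]] wide top/bottom [[0.4494, -0.1094], [0.5106, -0.1081], [0.4486, -0.1522], [0.5132, -0.1509]]
```

```bash
python3 -m creep '[[-0.0005,0.004,-0.03,0,0,-0.01,0.5],[0,0,-0.03,0,0,0,0.5],[0,0,-0.025,0,0,0,0.5],[0,0,-0.015,0,0,0,0.5],[0,0,-0.01,0,0,0,0.5],[0,0,-0.005,0,0,0,0.5],[0,0,-0.0035,0,0,0,0.5],[0,0,0,0,0,0,0.5]]'
python3 -m creep '[[0,0,-0.0005,0,0,0,0.5],[0,0,0,0,0,0,0.1],[0,0,0,0,0,0,0.1],[0,0,0,0,0,0,0.1]]'
python3 -m creep '[[0,0,0.02,0,0,0,0.1],[0,0,0.03,0,0,0,0.1],[0,0,0.04,0,0,0,0.1],[0,0,0.04,0,0,0,0.1],[0,0.03,0.02,0,0,0,-0.2],[0,0,0,0,0,0,-0.2],[0,0,0,0,0,0,-0.2]]'
python3 - <<'E'
from h import *
tool();p=eyes.read_camera("wrist");save(p,"w13.png")
fit(p,"short_linkage",[0],z0=.01)
p=eyes.read_camera("top");fit(p,"long_linkage",[20],near=[.655,.19])
E
```

```text
clock: 19.98
position: [0.4797, -0.1386, 0.0121]
orientation: [2.211, 2.232, 0.0]
wrist_force: [-0.7, 0.8, -0.4]
grip_width: 0.0234
grasp_force: 44.2
clock: 20.32
position: [0.48, -0.1384, 0.0122]
orientation: [2.21, 2.232, 0.001]
wrist_force: [0.2, -0.2, 0.3]
grip_width: 0.0382
grasp_force: 0.0
clock: 20.9
position: [0.4804, -0.1078, 0.1631]
orientation: [2.206, 2.232, 0.003]
wrist_force: [0.1, -0.4, -0.6]
grip_width: 0.0512
grasp_force: 0.0
tcp [ 0.4804 -0.1078  0.1631] closing deg 0.7 tilt [ 0.003 -0.001 -1.   ] q [-0.22  0.23  1.98 -0.    0.93 -0.24] w 0.0512 gf 0.0 wf [ 0.1 -0.4 -0.6] t 20.9
short_linkage score 0.86 iou 0.805 xy [ 0.481  -0.1285] yaw -0.1
long_linkage score 0.63 iou 0.836 xy [0.6583 0.1954] yaw -16.7
```

View pics/w13.png

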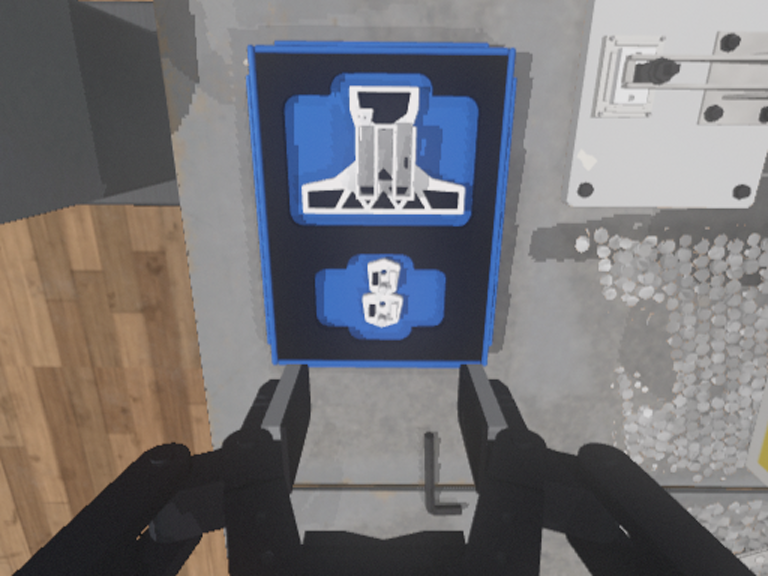

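The short linkage sits in its cut-out (382,293) and the blue kit is complete. That was my last picture view, so the rest goes by measurement. Next, the long linkage.

```bash
python3 -m creep '[[0,0.038,0,0,0,-0.04,-0.2],[0,0.038,0,0,0,-0.04,-0.2],[0,0.038,0,0,0,-0.04,-0.2],[0,0.038,0,0,0,-0.04,-0.2],[0,0.038,0,0,0,-0.04,-0.2],[0,0.038,0,0,0,-0.04,-0.2],[0.02,0.038,0,0,0,-0.04,-0.2],[0.035,0.025,0,0,0,-0.038,-0.2],[0.035,0.01,0,0,0,0,-0.2],[0.035,0,0,0,0,0,-0.2]]'
python3 -m creep '[[0.03,0,0,0,0,0,-0.2],[0.02,0,-0.01,0,0,0,-0.2],[0,0,-0.02,0,0,0,-0.2],[0,0,-0.02,0,0,0,-0.2],[0,0,0,0,0,0,-0.2],[0,0,0,0,0,0,-0.2],[0,0,0,0,0,0,-0.2]]'
python3 - <<'E'
from h import *
tool();p=look("wrist",["long_linkage"])
fit(p,"long_linkage",[-18],near=[.657,.193])
p=look("side",[]);fit(p,"long_linkage",[-18],near=[.657,.193])
E
```

```text
clock: 21.93
position: [0.6037, 0.1931, 0.1599]
orientation: [-2.533, -1.857, 0.002]
wrist_force: [0.4, 0.5, 0.7]
grip_width: 0.0514
grasp_force: 0.0
clock: 22.52
position: [0.653, 0.1904, 0.1115]
orientation: [-2.536, -1.854, 0.001]
wrist_force: [-0.4, -0.5, 0.3]
grip_width: 0.0511
grasp_force: 0.0
tcp [0.653  0.1904 0.1115] closing deg -17.7 tilt [-0.001 -0.    -1.   ] q [ 0.28  0.56  1.6  -0.    0.99  0.59] w 0.0511 gf 0.0 wf [-0.4 -0.5  0.3] t 22.5167
long_linkage 0.96 [246.0, 152.0, 33.0, 77.0] c [0.6578 0.1919] size [0.025 0.069] long axis deg 73.6
long_linkage score 0.96 iou 0.79 xy [0.657  0.1892] yaw -18.4
long_linkage score 0.39 iou 0.788 xy [0.6564 0.1965] yaw -15.1
```

```bash
python3 -m creep '[[0.004,0,-0.02,0,0,0,-0.2],[0,0,-0.02,0,0,0,-0.2],[0,0,-0.02,0,0,0,-0.2],[0,0,0,0,0,0,-0.2],[0,0,0,0,0,0,-0.2]]'
python3 - <<'E'
from h import *
tool();p=look("wrist",["long_linkage"])
fit(p,"long_linkage",[-18],near=[.657,.193])
m=masks_of("long_linkage",p)[0]["mask"];r,c=np.nonzero(m);print(r.min(),r.max(),c.min(),c.max())
for y in range(r.min(),r.max(),6): print(y,np.nonzero(m[y])[0][[0,-1]],end=" ")
E
```

```text
clock: 23.18
position: [0.6563, 0.1907, 0.0513]
orientation: [-2.535, -1.854, 0.002]
wrist_force: [-0.6, 0.4, -0.3]
grip_width: 0.0511
grasp_force: 0.0
tcp [0.6563 0.1907 0.0513] closing deg -17.6 tilt [-0.002 -0.    -1.   ] q [0.28 0.64 1.62 0.   0.89 0.59] w 0.0511 gf 0.0 wf [-0.6  0.4 -0.3] t 23.1833
long_linkage 0.96 [238.0, 167.0, 43.0, 99.0] c [0.6583 0.1929] size [0.025 0.07 ] long axis deg 66.5
long_linkage score 0.96 iou 0.785 xy [0.6573 0.1893] yaw -15.5
168 265 238 278
168 [257 259] 174 [242 273] 180 [242 273] 186 [243 272] 192 [244 271] 198 [245 270] 204 [244 272] 210 [238 278] 216 [239 276] 222 [239 275] 228 [241 274] 234 [243 270] 240 [242 272] 246 [243 272] 252 [244 271] 258 [245 270] 264 [255 260]
```

```bash
python3 - <<'E'
from h import *
tool();p=eyes.read_camera("wrist")
m=masks_of("long_linkage",p)[0]["mask"];r,c=np.nonzero(m);print(r.min(),r.max())
for z in(.003,.006): w=world(p,[[257.5,r.min()-.5],[257.5,r.max()+.5],[257.5,210],[257.5,231]],z)[:,:2];print(np.round(w,4).tolist(),np.round(w[:2].mean(0),4),np.linalg.norm(w[0]-w[1]))
E
```

```text
tcp [0.658  0.1911 0.0533] closing deg -17.6 tilt [ 0.002  0.001 -1.   ] q [ 0.28  0.63  1.62 -0.    0.89  0.59] w 0.051 gf 0.0 wf [0.  0.5 0.6] t 23.3833
168 265
[[0.67, 0.2244], [0.6481, 0.155], [0.6611, 0.1962], [0.6564, 0.1813]] [0.6591 0.1897] 0.07279172839953772
[[0.6702, 0.2252], [0.6487, 0.1568], [0.6615, 0.1974], [0.6568, 0.1827]] [0.6594 0.191 ] 0.07165523042254249
```

```bash
python3 -m creep '[[0.001,0,-0.02,0,0,0,-0.2],[0,0,-0.02,0,0,0,-0.2],[0,0,-0.008,0,0,0,-0.2],[0,0,-0.0038,0,0,0,-0.2],[0,0,0,0,0,0,-0.2],[0,0,0,0,0,0,0.5],[0,0,0,0,0,0,0.5],[0,0,0,0,0,0,0.5],[0,0,0,0,0,0,0.5],[0,0,0,0,0,0,0.5]]' 45
python3 -m creep '[[0,0,0,0,0,0,0.5],[0,0,0.01,0,0,0,0.5],[0,0,0.02,0,0,0,0.5],[0,0,0.03,0,0,0,0.5],[0,0,0.03,0,0,0,0.5],[0,0,0.03,0,0,0,0.5],[0,0,0,0,0,0,0.5],[0,0,0,0,0,0,0.5]]'
python3 - <<'E'
from h import *
tool();p=look("wrist",["long_linkage"],z=.125)
m=masks_of("long_linkage",p)[0]["mask"];r,c=np.nonzero(m);print(r.min(),r.max())
for y in range(r.min(),r.max(),6): print(y,np.nonzero(m[y])[0][[0,-1]],end=" ")
E
```

```text
clock: 24.32
position: [0.6587, 0.191, 0.0012]
orientation: [2.535, 1.854, 0.003]
wrist_force: [-1.0, -0.9, 5.5]
grip_width: 0.0233
grasp_force: 44.0
clock: 24.98
position: [0.6594, 0.1912, 0.1228]
orientation: [2.535, 1.853, 0.007]
wrist_force: [-0.6, 0.3, -1.1]
grip_width: 0.0237
grasp_force: 44.2
tcp [0.6594 0.1912 0.1228] closing deg -17.6 tilt [ 0.005  0.001 -1.   ] q [0.28 0.55 1.58 0.   1.01 0.59] w 0.0237 gf 44.2 wf [-0.6  0.3 -1.1] t 24.9833
long_linkage 0.57 [235.0, 198.0, 45.0, 125.0] c [0.6595 0.1914] size [0.022 0.075] long axis deg 73.8
196 322
196 [254 258] 202 [237 275] 208 [235 278] 214 [235 277] 220 [236 276] 226 [237 275] 232 [238 274] 238 [240 272] 244 [233 278] 250 [233 278] 256 [233 278] 262 [233 278] 268 [234 277] 274 [234 276] 280 [236 273] 286 [235 274] 292 [236 273] 298 [237 273] 304 [238 271] 310 [239 270] 316 [250 260]
```

```bash
python3 -m creep '[[-0.034,-0.005,0.008,0,0,0,0.5],[-0.034,-0.005,0.008,0,0,0,0.5],[-0.034,-0.005,0.008,0,0,0,0.5],[-0.034,-0.015,0.008,0,0,0,0.5],[-0.034,-0.025,0.008,0,0,0,0.5],[-0.034,-0.03,0.008,0,0,0,0.5],[0,-0.03,0,0,0,0,0.5],[0,0,0,0,0,0,0.5],[0,0,0,0,0,0,0.5],[0,0,0,0,0,0,0.5]]'
cat >> h.py <<'E'
SH["yfloor"]=([box(-47,47,45,69),box(-47,-23,23,69),box(-43,43,-68,-24),box(-22,22,-90,90)],0.1)
def floorfit(p,v0,free=True):
    """fit yellow floor cut-out (HSV) inside foam"""
    hsv=cv2.cvtColor(p["frame"],cv2.COLOR_RGB2HSV)
    y=((hsv[...,0]>20)&(hsv[...,0]<36)&(hsv[...,1]>100)&(hsv[...,2]>50)).astype(np.uint8)
    n,l,st,ce=cv2.connectedComponentsWithStats(y,connectivity=4)
    return y,st,l
E
python3 - <<'E'
from h import *
tool();p=eyes.read_camera("wrist");save(p,"w14.png")
fit(p,"yellow_tray",[8.5])
y,st,l=floorfit(p,None);print(st[st[:,4]>200])
for m in masks_of("yellow_tray",p)[:2]: print(m["score"],m["extent"])
E
```

```text
clock: 25.97
position: [0.4581, 0.0795, 0.1662]
orientation: [-2.536, -1.853, 0.001]
wrist_force: [0.0, -0.1, 0.2]
grip_width: 0.0237
grasp_force: 44.3
tcp [0.4581 0.0795 0.1662] closing deg -17.7 tilt [-0.001  0.    -1.   ] q [0.17 0.19 2.03 0.   0.93 0.48] w 0.0237 gf 44.3 wf [ 0.  -0.1  0.2] t 25.9667
yellow_tray score 0.67 iou 0.977 xy [0.4618 0.1583] yaw 8.1
[[     0      0    512    384 175885]
 [   100      0    135    220   2006]
 [   152      0    152    186  16040]
 [   260      0     90    198   1841]]
0.67 [101.7, 0.0, 250.6, 220.9]
0.58 [322.1, 264.6, 10.2, 26.9]
```

```bash
python3 - <<'E'
from h import *
p=eyes.read_camera("wrist")
y,st,l=floorfit(p,None);k=[i for i in range(1,len(st)) if st[i][4]>8000][0]
m=cv2.GaussianBlur((l==k).astype(np.float32),(0,0),.7)
for z in(.012,.018):
  best=None
  for sgn in(1,-1):
    cost=lambda v:1-(lambda g:np.minimum(g,m).sum()/np.maximum(g,m).sum())(cv2.GaussianBlur(render(p,"yfloor",[v[0]/100,v[1]/100,v[2]],z),(0,0),.7))
    x0=np.array([46.1,15.8,np.radians(8.2)+(sgn<0)*np.pi])
    o=minimize(cost,x0,method="Nelder-Mead",options=dict(initial_simplex=np.vstack([x0,x0+[.5,0,0],x0+[0,.5,0],x0+[0,0,.05]]),maxiter=120))
    print(z,sgn,round(1-o.fun,3),np.round(o.x[:2]/100,4),np.degrees(o.x[2]))
E
```

```text
0.012 1 0.854 [0.4621 0.1583] 8.577296206617655
0.012 -1 0.811 [0.4606 0.1588] 188.17989788098265
0.018 1 0.847 [0.4624 0.1578] 8.417065517257884
0.018 -1 0.804 [0.4609 0.159 ] 187.98782613870253
```

```bash
python3 -m creep '[[0.0015,0.004,0,0,0,-0.123,0.5],[0.0015,0.004,0,0,0,-0.123,0.5],[0.0015,0.004,0,0,0,-0.123,0.5],[0.0015,0.004,0,0,0,-0.123,0.5],[0.0015,0.004,-0.01,0,0,-0.123,0.5],[0.0015,0.004,-0.01,0,0,-0.123,0.5],[0.0016,0.009,-0.02,0,0,-0.123,0.5],[0,0,-0.02,0,0,-0.123,0.5],[0,0,-0.01,0,0,-0.126,0.5],[0,0,0,0,0,0,0.5]]'
python3 -m creep '[[0,0,0,0,0,0,0.5],[0,0,0,0,0,0,0.5]]'
python3 - <<'E'
from h import *
tool();p=eyes.read_camera("wrist");save(p,"w15.png")
fit(p,"yellow_tray",[8.5])
hsv=cv2.cvtColor(p["frame"],cv2.COLOR_RGB2HSV)
y=((hsv[...,0]>20)&(hsv[...,0]<36)&(hsv[...,1]>100)&(hsv[...,2]>50))
m=masks_of("long_linkage",p)
w=m[0]["mask"] if m else np.zeros((384,512),bool)
if m: print(m[0]["score"],m[0]["extent"])
# coarse class map, one char per 8x8 px: y=yellow, L=linkage, .=other
for r in range(0,384,8): print("".join("L" if w[r+4,c+4] else "y" if y[r+4,c+4] else "." for c in range(0,512,8)))
E
```

```text
clock: 27.0
position: [0.4672, 0.1128, 0.0944]
orientation: [3.132, 0.234, -0.007]
wrist_force: [0.5, 1.0, -0.1]
grip_width: 0.0235
grasp_force: 44.3
clock: 27.17
position: [0.4692, 0.1128, 0.0972]
orientation: [-3.132, -0.249, -0.001]
wrist_force: [0.2, -0.3, -0.7]
grip_width: 0.0234
grasp_force: 44.3
tcp [0.4692 0.1128 0.0972] closing deg -80.9 tilt [ 0.001  0.    -1.   ] q [0.23 0.32 2.05 0.   0.78 1.65] w 0.0234 gf 44.3 wf [ 0.2 -0.3 -0.7] t 27.1667
yellow_tray score 0.64 iou 0.859 xy [0.4633 0.1578] yaw 8.6
0.69 [232.1, 194.9, 52.6, 127.4]
................................................................
................................................................
................................................................
................................................................
................................................................
................................................................
................................................................
................................................................
.............................
[... 1870 characters left out ...]
................LLLL..............................
..............................LLLL..............................
...............................LL...............................
................................................................
................................................................
................................................................
................................................................
................................................................
................................................................
................................................................
................................................................
```

The map matches the tray layout, with the linkage lined up over its cut-out. I'll lower and release.

```bash
python3 -m creep '[[-0.0005,0,-0.03,0,0,-0.005,0.5],[0,0,-0.025,0,0,0,0.5],[0,0,-0.015,0,0,0,0.5],[0,0,-0.008,0,0,0,0.5],[0,0,-0.004,0,0,0,0.5],[0,0,-0.0027,0,0,0,0.5],[0,0,0,0,0,0,0.5],[0,0,0,0,0,0,0.5]]'
python3 -m creep '[[0,0,-0.0005,0,0,0,0.5],[0,0,0,0,0,0,0.1],[0,0,0,0,0,0,0.1],[0,0,0,0,0,0,0.1]]'
python3 -m creep '[[0,0,0.02,0,0,0,0.1],[0,0,0.03,0,0,0,0.1],[0,0,0.04,0,0,0,0.1],[0,0,0.04,0,0,0,0.1],[0,-0.01,0.02,0,0,0,-0.1],[0,0,0,0,0,0,-0.1],[0,0,0,0,0,0,-0.1]]'
python3 - <<'E'
from h import *
tool();p=eyes.read_camera("wrist");save(p,"w16.png")
fit(p,"long_linkage",[-81.6],z0=.01);fit(p,"yellow_tray",[8.5])
m=masks_of("long_linkage",p)[0]["mask"];r,c=np.nonzero(m);
for y in range(r.min(),r.max(),8): print(y,np.nonzero(m[y])[0][[0,-1]],end=" ")
E
```

```text
clock: 27.98
position: [0.4689, 0.1125, 0.0128]
orientation: [-3.133, -0.234, -0.002]
wrist_force: [0.7, -0.0, -0.6]
grip_width: 0.0234
grasp_force: 44.3
clock: 28.32
position: [0.4684, 0.1125, 0.0119]
orientation: [-3.133, -0.233, -0.001]
wrist_force: [-0.3, -0.7, 0.4]
grip_width: 0.0386
grasp_force: 0.0
clock: 28.9
position: [0.469, 0.1024, 0.1628]
orientation: [-3.133, -0.233, -0.005]
wrist_force: [-0.1, -0.7, -0.0]
grip_width: 0.0472
grasp_force: 0.0
tcp [0.469  0.1024 0.1628] closing deg -81.5 tilt [ 0.003  0.001 -1.   ] q [0.21 0.21 2.   0.   0.92 1.63] w 0.0472 gf 0.0 wf [-0.1 -0.7 -0. ] t 28.9
long_linkage score 0.83 iou 0.795 xy [0.4658 0.1134] yaw -82.9
yellow_tray score 0.84 iou 0.934 xy [0.4631 0.1576] yaw 8.4
141 [245 246] 149 [235 256] 157 [236 255] 165 [237 254] 173 [232 258] 181 [234 257] 189 [236 254] 197 [236 254] 205 [238 253]
```

The long linkage is in place. Now the hex key.

```bash
python3 -m creep '[[0.0042,-0.0328,0,0,0,0.118,-0.1],[0.0042,-0.0328,0,0,0,0.118,-0.1],[0.0042,-0.0328,0,0,0,0.118,-0.1],[0.0042,-0.0328,0,0,0,0.118,-0.1],[0.0042,-0.0328,0,0,0,0.118,-0.1],[0.0042,-0.0328,0,0,0,0.118,-0.1],[0.0042,-0.0328,0,0,0,0.118,-0.1],[0.0042,-0.0328,0,0,0,0.118,-0.1],[0.0042,-0.0328,0,0,0,0.118,-0.1],[0.0042,-0.0328,0,0,0,0.118,-0.1]]'
python3 -m creep '[[0.0042,-0.0328,-0.01,0,0,0.118,0.1],[0.0042,-0.0328,-0.02,0,0,0.118,0.1],[0,0,-0.02,0,0,0,0.1],[0,0,-0.02,0,0,0,0.1],[0,0,0,0,0,0,0.1],[0,0,0,0,0,0,0.1],[0,0,0,0,0,0,0.1]]'
python3 - <<'E'
from h import *
tool();p=eyes.read_camera("wrist");save(p,"w17.png")
v=fit(p,"hex_key",[-10,0,10],near=[.525,-.288])
m=masks_of("hex_key",p)[0]["mask"];r,c=np.nonzero(m)
for y in range(r.min(),r.max(),5): print(y,np.nonzero(m[y])[0][[0,-1]],end=" ")
E
```

```text
clock: 29.93
position: [0.5093, -0.2243, 0.1599]
orientation: [-2.475, -1.932, 0.002]
wrist_force: [0.4, 0.4, -0.2]
grip_width: 0.0476
grasp_force: 0.0
clock: 30.52
position: [0.5186, -0.2883, 0.0916]
orientation: [-2.237, -2.205, 0.0]
wrist_force: [0.3, -0.2, 1.1]
grip_width: 0.0383
grasp_force: 0.0
tcp [ 0.5186 -0.2883  0.0916] closing deg -0.8 tilt [-0.001  0.    -1.   ] q [-0.51  0.47  1.81  0.    0.86 -0.5 ] w 0.0383 gf 0.0 wf [ 0.3 -0.2  1.1] t 30.5167
hex_key score 0.75 iou 0.686 xy [ 0.5311 -0.2875] yaw 3.1
149 [252 257] 154 [250 258] 159 [251 258] 164 [251 258] 169 [252 258] 174 [252 259] 179 [252 259] 184 [252 260] 189 [252 260] 194 [253 260] 199 [253 260] 204 [254 261] 209 [256 261] 214 [255 261] 219 [256 262] 224 [256 262] 229 [256 263] 234 [257 290] 239 [259 289]
```

```bash
python3 -m creep '[[0.001,0,-0.02,0,0,0.07,0.1],[0,0,-0.02,0,0,0,0.1],[0,0,0,0,0,0,0.1],[0,0,0,0,0,0,0.1],[0,0,0,0,0,0,0.1]]'
python3 - <<'E'
from h import *
tool();p=eyes.read_camera("wrist")
v=fit(p,"hex_key",[3],near=[.525,-.288])
m=masks_of("hex_key",p)[0]["mask"];r,c=np.nonzero(m);print(r.min(),r.max())
rows=np.arange(r.min()+6,r.max()-18,3);mid=np.array([np.nonzero(m[y])[0][[0,-1]].mean() for y in rows])
k=np.polyfit(rows,mid,1);print(k, np.polyval(k,[r.min(),r.max()]))
print(np.round(world(p,[[np.polyval(k,r.min()-.5),r.min()-.5],[np.polyval(k,r.max()+.5),r.max()+.5]],.005),4))
E
```

```text
clock: 31.08
position: [0.52, -0.2889, 0.0528]
orientation: [2.159, 2.28, 0.001]
wrist_force: [-0.4, 0.2, -0.4]
grip_width: 0.0384
grasp_force: 0.0
tcp [ 0.52   -0.2889  0.0528] closing deg 3.1 tilt [ 0.001 -0.001 -1.   ] q [-0.51  0.53  1.83  0.    0.79 -0.56] w 0.0384 gf 0.0 wf [-0.4  0.2 -0.4] t 31.0833
hex_key score 0.96 iou 0.863 xy [ 0.5311 -0.2864] yaw 3.1
157 268
[2.62725780e-03 2.54633826e+02] [255.04630542 255.33793103]
[[ 0.5179 -0.2459  0.005 ]
 [ 0.5226 -0.3273  0.005 ]]
```

```bash
python3 -m creep '[[0,0,-0.02,0,0,0,0.1],[0,0,-0.018,0,0,0,0.1],[0,0,-0.009,0,0,0,0.1],[0,0,-0.0035,0,0,0,0.1],[0,0,0,0,0,0,0.1],[0,0,0,0,0,0,1],[0,0,0,0,0,0,1],[0,0,0,0,0,0,1],[0,0,0,0,0,0,1],[0,0,0,0,0,0,1]]' 50
python3 -m creep '[[0,0,0,0,0,0,1],[0,0,0,0,0,0,1],[0,0,0.01,0,0,0,1],[0,0,0.02,0,0,0,1],[0,0,0.03,0,0,0,1],[0,0,0.03,0,0,0,1],[0,0,0.04,0,0,0,1],[0,0,0.03,0,0,0,1],[0,0,0,0,0,0,1],[0,0,0,0,0,0,1]]'
python3 - <<'E'
from h import *
tool();p=eyes.read_camera("wrist");z=env.state()["position"][2]
v=fit(p,"hex_key",[3],z0=z-.002,near=[.525,-.288])
m=masks_of("hex_key",p)
if m:
  print(m[0]["score"]);m=m[0]["mask"];r,c=np.nonzero(m);print(r.min(),r.max(),c.min(),c.max())
  for y in range(r.min(),r.max(),8): print(y,np.nonzero(m[y])[0][[0,-1]],end=" ")
E
```

```text
clock: 32.07
position: [0.5201, -0.289, 0.002]
orientation: [2.159, 2.28, 0.001]
wrist_force: [-1.1, 0.5, 7.1]
grip_width: 0.005
grasp_force: 49.8
clock: 32.9
position: [0.5205, -0.2893, 0.1638]
orientation: [2.157, 2.278, 0.002]
wrist_force: [-0.9, -0.8, -1.3]
grip_width: 0.0052
grasp_force: 49.1
tcp [ 0.5205 -0.2893  0.1638] closing deg 3.1 tilt [ 0.004 -0.002 -1.   ] q [-0.51  0.38  1.76  0.    1.   -0.56] w 0.0052 gf 49.1 wf [-0.9 -0.8 -1.3] t 32.9
hex_key score 0.84 iou 0.524 xy [ 0.5316 -0.2883] yaw 3.0
0.84
183 318 248 263
183 [250 258] 191 [248 263] 199 [249 262] 207 [249 262] 215 [248 262] 223 [248 262] 231 [249 262] 239 [249 262] 247 [251 260] 255 [251 260] 263 [251 260] 271 [252 260] 279 [251 260] 287 [251 260] 295 [251 260] 303 [250 261] 311 [251 261]
```

```bash
python3 - <<'E'
from h import *
tool();p=eyes.read_camera("wrist")
g=cv2.cvtColor(p["frame"],cv2.COLOR_RGB2GRAY)
for r in range(290,352,4): print(r,*[f"{v:3d}" for v in g[r,228:300:3]])
p=eyes.read_camera("side")
for m in masks_of("hex_key",p)[:2]:
    print(m["score"],m["extent"]);r,c=np.nonzero(m["mask"]); 
    for y in range(r.min(),r.max()+1): print(y,"".join("#" if t else "." for t in m["mask"][y,c.min():c.max()+1]))
print(np.round(pix(p,[[.5205,-.2893,.1638],[.5205,-.2893,.18],[.517,-.25,.167],[.5225,-.326,.167],[.5485,-.323,.167],[.5225,-.326,.14],[.5225,-.326,.194]]),1).tolist())
E
```

```text
tcp [ 0.5185 -0.2881  0.16  ] closing deg 3.1 tilt [-0.002  0.001 -1.   ] q [-0.51  0.38  1.77 -0.    1.   -0.56] w 0.0052 gf 49.1 wf [-0.8  0.1 -0.5] t 33.05
290  46  38  31  34  31  33  32  34  49  51  38  30  31  31  32  32  31  31  38  38  38  33  34  40
294  34  30  32  33  30  31  30  30  52  49  42  31  32  32  30  32  31  31  30  34  34  33  35  33
298  35  27  29  30  29  26  33  28  55  50  43  35  28  26  30  31  30  31  31  31  30  33  35  34
302  32  29  27  27  27  30  29  30  50  50  47  38  29  25  28  33  31  33  32  32  31  32  31  32
306  29  31  30  29  31  28  32  26  52  52  44  37  30  29  32  30  31  27  29  30  31  32  33  33
310  29  31  28  27  29  29  32  23  49  50  43  42  27  27  26  29  30  31  27  28  30  30  30  30
314  29  29  30  28  29  27  34  31 104  49  47  40  31  24  30  26  29  29  28  28  28  29  34  32
318  27  26  25  24  24  30  36  32 123 121 113  59  26  26  25  27  26  29  25  26  24  29  26  29
322  29  29  28  26  24  29  68  56 119 122 114 119  54  31  27  24  26  26  28  29  30  27  31  26
326  26  26  26  26  27  28 109 111 118 1
[... 337 characters left out ...]
9  28  28  28  29  29
342  23  25  23  26  27  24 112 118 114 115 114 115 117  89  28  22  24  25  26  27  27  27  25  28
346  23  25  23  27  27  27 111 110 113 112 114 115 114 113  22  25  23  24  28  24  27  22  28  27
350  25  25  26  24  23  53 111 109 112 116 116 112 111 114  24  24  26  24  28  24  28  21  23  22
0.37 [234.1, 178.1, 16.4, 19.8]
182 .#...........
183 .##..........
184 .##..........
185 .##..........
186 ###..........
187 ####.........
188 ####.........
189 ####.........
190 .####........
191 .###########.
192 .############
193 .############
194 ....####.....
[[237.2, 184.6], [237.1, 179.1], [235.6, 175.3], [238.2, 191.7], [249.0, 190.7], [238.5, 200.9], [238.0, 182.3]]
```

The side view confirms that the key hangs flat with the short leg horizontal. I'll carry it to the yellow tray.

```bash
python3 -m creep '[[-0.0044,0.0335,0,0,0,-0.0985,1],[-0.0044,0.0335,0,0,0,-0.0985,1],[-0.0044,0.0335,0,0,0,-0.0985,1],[-0.0044,0.0335,0,0,0,-0.0985,1],[-0.0044,0.0335,0,0,0,-0.0985,1],[-0.0044,0.0335,0,0,0,-0.0985,1],[-0.0044,0.0335,0,0,0,-0.0985,1],[-0.0044,0.0335,0,0,0,-0.0985,1],[-0.0044,0.0335,0,0,0,-0.0985,1],[-0.0044,0.0335,0,0,0,-0.0985,1]]'
python3 -m creep '[[-0.0044,0.0335,0,0,0,-0.0985,1],[-0.0044,0.0335,0,0,0,-0.0985,1],[-0.0044,0.0335,0,0,0,-0.0985,1],[-0.0044,0.0335,-0.02,0,0,-0.0985,1],[-0.0044,0.0335,-0.02,0,0,-0.0985,1],[0,0,-0.02,0,0,0,1],[0,0,0,0,0,0,1],[0,0,0,0,0,0,1],[0,0,0,0,0,0,1]]'
python3 - <<'E'
from h import *
tool();p=eyes.read_camera("wrist");fit(p,"yellow_tray",[8.5]);fit(p,"long_linkage",[-81.6],z0=.01)
hsv=cv2.cvtColor(p["frame"],cv2.COLOR_RGB2HSV)
y=((hsv[...,0]>20)&(hsv[...,0]<36)&(hsv[...,1]>100)&(hsv[...,2]>50))
m=masks_of("hex_key",p); w=m[0]["mask"] if m else y&False
q=render(p,"yfloor",[.463,.1576,np.radians(8.4)],.014)>.5
for r in range(80,330,8): print("".join("K" if w[r+4,c+4] else "y" if y[r+4,c+4] else "." for c in range(150,512,8)),"".join("f" if q[r+4,c+4] else "." for c in range(150,512,8)))
E
```

```text
clock: 34.03
position: [0.4745, 0.0478, 0.1604]
orientation: [-2.984, -0.982, 0.002]
wrist_force: [0.2, 0.3, -0.6]
grip_width: 0.0052
grasp_force: 49.1
clock: 34.78
position: [0.4535, 0.2132, 0.1013]
orientation: [3.133, 0.233, -0.001]
wrist_force: [0.3, 0.3, 0.2]
grip_width: 0.0056
grasp_force: 49.1
tcp [0.4535 0.2132 0.1013] closing deg -81.5 tilt [-0. -0. -1.] q [ 0.44  0.34  2.01 -0.    0.8   1.86] w 0.0056 gf 49.1 wf [0.3 0.3 0.2] t 34.7833
yellow_tray score 0.73 iou 0.869 xy [0.4629 0.1593] yaw 8.5
long_linkage score 0.78 iou 0.8 xy [0.4657 0.1137] yaw -80.8Traceback (most recent call last):
  File "<stdin>", line 7, in <module>
  File "<stdin>", line 7, in <genexpr>
IndexError: index 514 is out of bounds for axis 1 with size 512
```

```bash
python3 -m creep '[[-0.0008,0.0007,-0.03,0,0,0,1],[0,0,-0.025,0,0,0,1],[0,0,-0.015,0,0,0,1],[0,0,-0.01,0,0,0,1],[0,0,-0.005,0,0,0,1],[0,0,-0.0035,0,0,0,1],[0,0,0,0,0,0,1],[0,0,0,0,0,0,1]]'
python3 -m creep '[[0,0,-0.0007,0,0,0,1],[0,0,0,0,0,0,0.45],[0,0,0,0,0,0,0.45],[0,0,0,0,0,0,0.45],[0,0,0,0,0,0,0.45]]'
python3 -m creep '[[0,0,0.02,0,0,0,0.45],[0,0,0.03,0,0,0,0.45],[0,0,0.04,0,0,0,0.45],[0,0,0.04,0,0,0,0.45],[0,-0.02,0.03,0,0,0,0.45],[-0.03,-0.02,0,0,0,0,0.45],[-0.03,-0.02,0,0,0,0,0.45],[0,0,0,0,0,0,0.45],[0,0,0,0,0,0,0.45]]'
python3 - <<'E'
from h import *
tool();p=eyes.read_camera("wrist");save(p,"w18.png");fit(p,"yellow_tray",[8.5]);fit(p,"long_linkage",[-81.6],z0=.01);v=fit(p,"hex_key",[-81.6],z0=.01,near=[.456,.203])
hsv=cv2.cvtColor(p["frame"],cv2.COLOR_RGB2HSV)
y=((hsv[...,0]>20)&(hsv[...,0]<36)&(hsv[...,1]>100)&(hsv[...,2]>50))
m=masks_of("hex_key",p); w=m[0]["mask"] if m else y&False
l=masks_of("long_linkage",p)[0]["mask"]
R,C=np.nonzero(y);
for r in range(R.min(),min(R.max(),379),5): print("".join("K" if w[r,c] else "L" if l[r,c] else "y" if y[r,c] else "." for c in range(C.min(),C.max(),4)))
E
```

```text
clock: 35.65
position: [0.4532, 0.2147, 0.0132]
orientation: [-3.133, -0.232, -0.002]
wrist_force: [-0.7, 0.1, -0.5]
grip_width: 0.005
grasp_force: 49.1
clock: 36.07
position: [0.4527, 0.2147, 0.0121]
orientation: [-3.133, -0.233, -0.001]
wrist_force: [-0.4, 0.8, -0.8]
grip_width: 0.0235
grasp_force: 0.0
clock: 36.82
position: [0.3912, 0.1537, 0.172]
orientation: [3.133, 0.231, -0.0]
wrist_force: [0.6, 0.6, 0.7]
grip_width: 0.0237
grasp_force: 0.0
tcp [0.3912 0.1537 0.172 ] closing deg -81.5 tilt [-0. -0. -1.] q [0.37 0.11 2.11 0.   0.93 1.79] w 0.0237 gf 0.0 wf [0.6 0.6 0.7] t 36.8167
yellow_tray score 0.55 iou 0.909 xy [0.4622 0.1586] yaw 8.3
long_linkage score 0.9 iou 0.814 xy [0.4666 0.1136] yaw -80.9
hex_key score 0.77 iou 0.795 xy [0.4549 0.205 ] yaw -80.8
y.yy......................................................................
yyyy......................................................................
.yyy...........yyyyyyyyyyyyyyyyyyyyyyyyyyyyyyyyyyyyyyyyyyyyyyyyyyyyyyyyyyy
.yyy...........y........................................................y.
.yyy...........y...........
[... 1747 characters left out ...]
yyyyLLLLLyyy........yy...
..................y.......yyyKKKKKKKyyyyyy.y..y...yyyyyLyyyyy........y....
..................y........yyyyyyyyyyy.yy..y.yy....yyyyyyyyy.........y....
..................y.........yyyyyyyyyyyyyyyy...y.....................y....
..................yy.........y....yy.yy.yyy....y....................yy....
..................yy..................y..y..........................yy....
...................y.............y.....yy...........................y.....
...................y................y...............................y.....
...................yyyyyyyyyyyyyyyyyyyyyyyyyyyyyyyyyyyyyyyyyyyyyyyyyy.....
.......................yyyyyyyyyyyyyyyyyyyyyyyyyyyyyyyyyyyyyyyyyy.........
```

Both parts lie in their cut-outs with clearance all round. I'll do a last check of the blue kit and hand in.

```bash
python3 - <<'E'
from h import *
p=eyes.read_camera("side");fit(p,"bracket",[90],z0=.018,near=[.48,-.04]);fit(p,"truss_plate",[-90],z0=.01,near=[.48,-.04]);fit(p,"short_linkage",[0],z0=.01,near=[.48,-.13])
tool();print(env.hand_in())
E
```

```text
bracket score 0.58 iou 0.714 xy [ 0.4778 -0.0368] yaw 91.8
truss_plate score 0.73 iou 0.457 xy [ 0.4747 -0.0321] yaw -89.2
short_linkage not found
tcp [0.3927 0.1547 0.1716] closing deg -81.5 tilt [-0. -0. -1.] q [0.37 0.11 2.11 0.   0.93 1.79] w 0.0233 gf 0.0 wf [0.4 0.1 0.4] t 37.3167
the job is handed in; nothing more can be done
None
```

I made up both kits and handed the job in at 37.3 s; in the last check the side camera missed the short linkage, which the wrist picture showed flat in its cut-out after I placed it.

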